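Weigh up a pooled nut sample and clear the empties to the wash-up basket

TASK

Weigh up the pooled nut sample: set the empty steel dish centred on the balance pan, let go of it and press the raised tare key, and then empty all three sample cups into the dish so that every nut lies in it, taking off the loose red lids where there are any. Drop the empty cups and those lids into the wire wash-up basket, leave the dish centred on the pan, and do not disturb the sealed jar of beans.

Things in the scene. Friction and masses are not known exactly. Their poses are not given: they have to be found in the camera images.
- pan (a point): centre of the top of the balance's square steel weighing pan (160 x 160 mm, 60 mm above the bench). The balance is a low white box 230 mm deep (along this point's x) and 210 mm wide (y), fast on the bench, its front (-x) roughly towards the robot and 150 mm before the pan's centre. Housing 46 mm high; the key panel, its front 85 mm, 33 mm high
- tare_key_top (a point): centre of the top of the balance's one raised round key (26 mm across in a 42 mm collar, the tare key), on the right of the key panel as seen from the front; 54 mm above the bench when not pressed. The flat keys beside it do nothing
- tare_key (a joint): travel of the tare key in m: 0 up, 0.006 fully down; a spring pushes it up again, about 4 N holds it fully down; pressing past 4 mm registers
- dish: the loose round steel sample dish, 60 mm high, open on top, 134 mm across the foot and 150 mm across the rim; wall 8 mm thick and nearly upright (it leans out 8 degrees), floor 6 mm thick; 0.25 kg. Origin: centre of the underside; z up
- basket: the wire wash-up basket, fixed to the bench: 300 mm long (its x), 210 mm wide (its y), 120 mm high, open on top, walls 6 mm, floor 8 mm above the bench. Origin: centre of its underside; z up
- cup1: white plastic sample cup, 85 mm high, 64 mm across the rim and 56 mm across the foot, wall 3 mm, floor 5 mm, about 40 g; at the start it stands on the bench and holds nut1, nut2 and, if present, nut3. Origin: centre of the underside; z runs along the cup's axis to its mouth
- cup1_rim (a point): centre of the mouth of cup1, 85 mm above its origin along its axis
- lid1: loose red plastic lid of cup1, lying on its mouth at the start, not fastened: a flange 69 mm across and 12 mm thick that rests on the rim, and below it a plug 48 mm across and 8 mm deep that hangs in the mouth with 4 mm of play; 20 g. Origin: centre of the flange's underside; z up through the lid's top. May be absent (that cup is open already)
- cup2: white plastic sample cup, 85 mm high, 64 mm across the rim and 56 mm across the foot, wall 3 mm, floor 5 mm, about 40 g; at the start it stands on the bench and holds nut4, nut5 and, if present, nut6. Origin: centre of the underside; z runs along the cup's axis to its mouth
- cup2_rim (a point): centre of the mouth of cup2, 85 mm above its origin along its axis
- lid2: loose red plastic lid of cup2, lying on its mouth at the start, not fastened: a flange 69 mm across and 12 mm thick that rests on the rim, and below it a plug 48 mm across and 8 mm deep that hangs in the mouth with 4 mm of play; 20 g. Origin: centre of the flange's underside; z up through the lid's top. May be absent (that cup is open already)
- cup3: white plastic sample cup, 85 mm high, 64 mm across the rim and 56 mm across the foot, wall 3 mm, floor 5 mm, about 40 g; at the start it stands on the bench and holds nut7, nut8 and, if present, nut9. Origin: centre of the underside; z runs along the cup's axis to its mouth
- cup3_rim (a point): centre of the mouth of cup3, 85 mm above its origin along its axis
- lid3: loose red plastic lid of cup3, lying on its mouth at the start, not fastened: a flange 69 mm across and 12 mm thick that rests on the rim, and below it a plug 48 mm across and 8 mm deep that hangs in the mouth with 4 mm of play; 20 g. Origin: centre of the flange's underside; z up through the lid's top. May be absent (that cup is open already)
- nut1: a round nut in its shell, 27 mm across, about 12 g, in cup1 at the start. Origin: its centre
- nut2: a round nut in its shell, 27 mm across, about 12 g, in cup1 at the start. Origin: its centre
- nut3: a round nut in its shell, 27 mm across, about 12 g, in cup1 at the start. Origin: its centre. May be absent
- nut4: a round nut in its shell, 27 mm across, about 12 g, in cup2 at the start. Origin: its centre
- nut5: a round nut in its shell, 27 mm across, about 12 g, in cup2 at the start. Origin: its centre
- nut6: a round nut in its shell, 27 mm across, about 12 g, in cup2 at the start. Origin: its centre. May be absent
- nut7: a round nut in its shell, 27 mm across, about 12 g, in cup3 at the start. Origin: its centre
- nut8: a round nut in its shell, 27 mm across, about 12 g, in cup3 at the start. Origin: its centre
- nut9: a round nut in its shell, 27 mm across, about 12 g, in cup3 at the start. Origin: its centre. May be absent
- jar: a sealed jar of beans that stands among the cups, clear with a white screw lid, 76 mm across, 112 mm high, 0.35 kg. Origin: centre of the underside. Not part of the job

How it is judged (in metres and radians):
On the way, in this order (a step that is already met when the one before it is completed fails the run):
1. the dish stands level and centred on the balance pan, let go (horizontal distance between dish and pan below 0.025 m and z of dish in the frame of pan between -0.006 and 0.006 m and angle between dish's own z axis and vertical below 0.07 rad and contact force between the fingers and dish below 0.1 N), for 0.3 s.
2. the tare key is pressed while the dish stands empty and free on the pan (all of step 1 and value of joint tare_key above 0.004 m and horizontal distance between each of nut1, nut2, nut3, nut4, nut5, nut6, nut7, nut8, nut9 and dish above 0.08 m), for 0.1 s.
At the end, for the whole second after the job is handed in: The dish stands level on the balance pan, its centre within 25 mm of the pan's centre; every nut present lies in the dish, none above its rim; all cups and lids present lie in the basket, their centres inside its walls and no more than 20 mm above its rim, at rest and released (all of step 1 and linear speed of dish below 0.02 m/s and horizontal distance between each of nut1, nut2, nut3, nut4, nut5, nut6, nut7, nut8, nut9 and dish below 0.065 m and z of nut1 in the frame of dish between 0.01 and 0.062 m and z of nut2 in the frame of dish between 0.01 and 0.062 m and z of nut3 in the frame of dish between 0.01 and 0.062 m and z of nut4 in the frame of dish between 0.01 and 0.062 m and z of nut5 in the frame of dish between 0.01 and 0.062 m and z of nut6 in the frame of dish between 0.01 and 0.062 m and z of nut7 in the frame of dish between 0.01 and 0.062 m and z of nut8 in the frame of dish between 0.01 and 0.062 m and z of nut9 in the frame of dish between 0.01 and 0.062 m and x of cup1 in the frame of basket between -0.147 and 0.147 m and x of cup1_rim in the frame of basket between -0.147 and 0.147 m and y of cup1 in the frame of basket between -0.102 and 0.102 m and y of cup1_rim in the frame of basket between -0.102 and 0.102 m and z of cup1 in the frame of basket between 0 and 0.14 m and z of cup1_rim in the frame of basket between 0 and 0.14 m and linear speed of each of cup1, cup2, cup3, lid1, lid2, lid3 below 0.03 m/s and x of cup2 in the frame of basket between -0.147 and 0.147 m and x of cup2_rim in the frame of basket between -0.147 and 0.147 m and y of cup2 in the frame of basket between -0.102 and 0.102 m and y of cup2_rim in the frame of basket between -0.102 and 0.102 m and z of cup2 in the frame of basket between 0 and 0.14 m and z of cup2_rim in the frame of basket between 0 and 0.14 m and x of cup3 in the frame of basket between -0.147 and 0.147 m and x of cup3_rim in the frame of basket between -0.147 and 0.147 m and y of cup3 in the frame of basket between -0.102 and 0.102 m and y of cup3_rim in the frame of basket between -0.102 and 0.102 m and z of cup3 in the frame of basket between 0 and 0.14 m and z of cup3_rim in the frame of basket between 0 and 0.14 m and x of lid1 in the frame of basket between -0.147 and 0.147 m and y of lid1 in the frame of basket between -0.102 and 0.102 m and z of lid1 in the frame of basket between 0 and 0.14 m and x of lid2 in the frame of basket between -0.147 and 0.147 m and y of lid2 in the frame of basket between -0.102 and 0.102 m and z of lid2 in the frame of basket between 0 and 0.14 m and x of lid3 in the frame of basket between -0.147 and 0.147 m and y of lid3 in the frame of basket between -0.102 and 0.102 m and z of lid3 in the frame of basket between 0 and 0.14 m); the robot touches nothing.
It fails at once if the sealed jar is pushed more than 60 mm from its place or tipped over (distance of jar from where it was at the start of the episode above 0.06 m or angle between jar's own z axis and vertical above 0.6 rad).
Of lid1, lid2, lid3 only 1 to 3 are there at a start; the rules pass over those that are not, and their reading is None.
Of nut3, nut6, nut9 only 1 to 3 are there at a start; the rules pass over those that are not, and their reading is None.
At some moment in a run one of cup1, cup2, cup3 may be knocked a few centimetres aside while the robot is not near it.
It also fails if it takes over 210 s, if anything falls off the work surface, if the arm or the gripper's body presses on something with over 40 N, if the wrist force passes 120 N, or if a joint passes its speed limit or range.

ROBOT

A 6-joint arm with a two-finger parallel gripper is mounted at the origin on the work surface. World frame = base frame: x ahead of the robot, y to its left, z up, the work surface at z = 0. Lengths are in mm, angles in rad, forces in N, time in s.
With the tool pointing down it reaches from about 325 to 1000 mm from the base axis. Payload 5.1 kg.
Tool frame: the origin (TCP) lies midway between the tips of the shut fingers; the grasp point (between the pads) lies 19 mm behind it; z points along the fingers, y is the line along which they close (so a half turn about z gives the same grasp; the last joint's range is limited). The gripper opens to 85 mm and grips with 20 to 120 N. Pads are 22 mm wide; open, the fingers measure 114 mm over their backs; the gripper's body (76 mm by 85 mm) begins 54 mm behind the grasp point. The pads swing forward as they close: fully open they stand 13 mm farther back than shut.
Start: joints at [-1.375, 0.124, 1.65, -0, 1.367, -0.083], TCP at [178.849, -624.898, 231.322] pointing down, gripper open.
Joint ranges: [-2.61, 2.61], [-1.02, 2.33], [0.03, 2.71], [-1.35, 4.49], [0.32, 2.68], [-2.91, 2.91]. Speed limits (rad/s): [2.57, 2.57, 3.14, 3.14, 3.14, 3.14].

INTERFACE

Orientations are given as a 3x3 rotation matrix whose columns are the frame's x, y, z axes.
In Python, from plant import sense, camera, camera_params, finish_job gives the robot as it stands.
- The arm moves only by the tool drive_tool, never from a script. Its argument "steps" is a list of rows, each a list of 7 numbers: the opening, from 0 (shut) to 1 (fully open), then the shift along the tool's x, y, z in cm, then the turn, a rotation vector about the tool's x, y, z in rad. In form: [[gripper, x, y, z, rx, ry, rz], ...]. A call has 1 to 8 rows; each row is the pose to reach, as a shift and turn from the pose commanded when the call began, along the tool's axes at that moment; what a row does not reach only later rows make up. A row lasts 1/10 s, in which the tool goes at most 50 mm and 8.59 degrees, less where a joint would pass 70% of its speed; a pose out of reach is approached as far as the arm can. A call with a gripper value outside its range is refused whole. The fingers move at their own pace and stop on an object; "force" is the grip in N (left out, the last holds). Time passes only in rows, so rows that repeat a pose let the fingers close. It gives the time, the measured TCP pose, the force, the opening and the grip force at its end, in the units of the state.
- sense(): the state, without advancing time (a new reading comes with each control period).
- camera(name): name is "scene" or "side" or "wrist"; returns (picture, depth): 420x560x3 uint8, blue, green, red; 420x560 float32, mm along the optical axis (not along the pixel's ray), 0 where there is no reading.
- camera_params(name): a dict with "fx", "fy", "cx", "cy" (pixels), "k1" (the pictures are not rectified: a ray, as slopes to the right and down, at radius r is drawn at 1 + k1 r^2 times it, then the intrinsics apply), "rvec" (rotation vector, rad) and "tvec" (3), from world to camera coordinates, as OpenCV has them; the wrist camera has in their place "hand_eye" (4x4, takes a point from camera to tool coordinates, whose origin is the TCP and whose axes are the flange's). Camera axes: x right, y down, z forward; pixel columns grow to the right and rows downward; lengths in mm; the calibration is good to about 2 mm. A picture is of the moment at which its call begins: read the wrist's pose just before it. camera_params takes no time and is no camera call.
- finish_job(): hands the job in; it is judged then, once.
The state is a dict: "time_s": time; "joint_pos": joint angles; "dq": joint speeds; "tau": joint torques, N m; "position": TCP position; "tool_rot": TCP orientation; "ft_force": force on the tool from outside, world axes, zero at the start; "wrist_torque": the same for the moment, N m; "width": finger opening in mm; "grasp_force": force on a finger pad.
Only numpy, scipy, OpenCV 4.12 (cv2) and the standard library are available. Lean on these libraries where they do the work, as an engineer would, in place of code of your own. Each camera call takes 0.05 s, during which the arm holds its last target. There are 200 camera calls.

## Working session

There is one attempt and no reset: what is moved stays moved. The work goes in short steps, Python scripts to look and compute and a tool call to move; the robot and the scene stay as the last step left them, time stands still between calls to the robot, and variables do not carry over. Pictures are saved under pics/ and viewed, at most 14 in all, crops included, and the job is handed in when it is done.

Besides the shell and the picture viewer there is one more tool, called as name(argument=value, ...), one argument or row to a line, values as JSON. drive_tool: Moves the arm, as the interface text tells. Its arguments: {"type":"object","properties":{"steps":{"type":"array"},"force":{"type":"number"}},"required":["steps"]}

```bash
mkdir -p pics; ls
cat > h.py <<'E'
import numpy as np, cv2, sys
from plant import sense, camera, camera_params, finish_job
def snap(name):
    s=sense(); im,d=camera(name); p=camera_params(name)
    if name=='wrist':
        T=np.eye(4); T[:3,:3]=np.array(s['tool_rot']); T[:3,3]=s['position']
        M=T@np.array(p['hand_eye'])
    else:
        R=cv2.Rodrigues(np.array(p['rvec'],float))[0]; M=np.eye(4); M[:3,:3]=R.T; M[:3,3]=-R.T@np.array(p['tvec'],float).ravel()
    return im,d,p,M
def slopes(p,u,v):
    x=(np.asarray(u,float)-p['cx'])/p['fx']; y=(np.asarray(v,float)-p['cy'])/p['fy']
    a,b=x.copy(),y.copy()
    for _ in range(20):
        f=1+p['k1']*(a*a+b*b); a,b=x/f,y/f
    return a,b
def ray(p,M,u,v):
    a,b=slopes(p,u,v); d=np.stack([a,b,np.ones_like(a)],-1)@M[:3,:3].T
    return M[:3,3],d
def onplane(p,M,u,v,z):
    o,d=ray(p,M,u,v); return o+d*((z-o[2])/d[...,2])[...,None]
def cloud(d,p,M):
    v,u=np.mgrid[:d.shape[0],:d.shape[1]]; o,r=ray(p,M,u,v); return o+r*d[...,None]
E
python3 - <<'E'
from h import *
print(sense())
for n in ('scene','side','wrist'):
    im,d,p,M=snap(n); cv2.imwrite(f'pics/{n}0.png',im); np.savez(f'/tmp/{n}0.npz',im=im,d=d,M=M); print(n,p,M.round(2).tolist(),(d>0).mean())
E
```

```text
pics
{'time_s': 0.0, 'joint_pos': array([-1.37458587e+00,  1.24505537e-01,  1.65165163e+00,  2.77571905e-05,
        1.36751661e+00, -8.25879757e-02]), 'dq': array([ 2.53244454e-05,  6.87624968e-04,  6.05739508e-05, -1.71218427e-03,
        3.99164561e-04, -2.29227798e-04]), 'tau': array([ 2.85310751e-03, -4.23600733e+01, -3.65454376e+01,  1.57701088e-04,
        6.90647386e-03,  1.54692924e-05]), 'position': array([ 178.74887365, -624.30974371,  230.06597012]), 'tool_rot': array([[ 9.61388393e-01,  2.75194867e-01, -3.79058805e-04],
       [ 2.75195056e-01, -9.61386235e-01,  2.04649011e-03],
       [ 1.98761656e-04, -2.07178695e-03, -9.99997834e-01]]), 'ft_force': array([-0.09358607,  0.01933352, -0.071248  ]), 'wrist_torque': array([0.06016096, 0.00478013, 0.00365539]), 'grasp_force': 0.0, 'width': 85.68032119009166}
scene {'fx': 419.186321812611, 'fy': 419.186321812611, 'cx': 278.0571477242074, 'cy': 212.90995486390702, 'k1': 0.03952290965380394, 'rvec': array([ 0.99082757,  2.54086913, -0.91215977]), 'tvec': array([ 377.02165137, -208.45846857, 1275.04475435])} [[-0.73, 0.51, -0.4
[... 419 characters left out ...]
90.23], [0.02, -0.85, -0.52, 877.44], [0.0, 0.0, 0.0, 1.0]] 0.969719387755102
wrist {'fx': 303.43229277696963, 'fy': 303.43229277696963, 'cx': 286.0169329907557, 'cy': 208.4652531348286, 'k1': -0.05120604574216784, 'hand_eye': array([[-1.75827441e-04, -9.65704336e-01, -2.59644190e-01,
         6.56265874e+01],
       [ 9.99999100e-01, -5.15184481e-04,  1.23895938e-03,
        -1.21299841e+00],
       [-1.33023310e-03, -2.59643738e-01,  9.65703557e-01,
        -1.42280617e+02],
       [ 0.00000000e+00,  0.00000000e+00,  0.00000000e+00,
         1.00000000e+00]])} [[0.28, -0.93, -0.25, 241.55], [-0.96, -0.27, -0.07, -605.4], [-0.0, 0.26, -0.97, 372.42], [0.0, 0.0, 0.0, 1.0]] 0.9908545918367347
```

View pics/scene0.png

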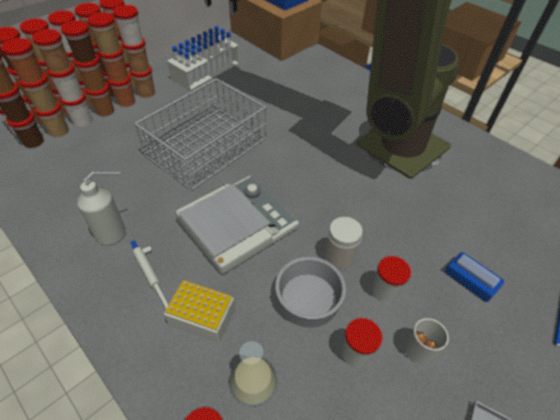

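View pics/side0.png

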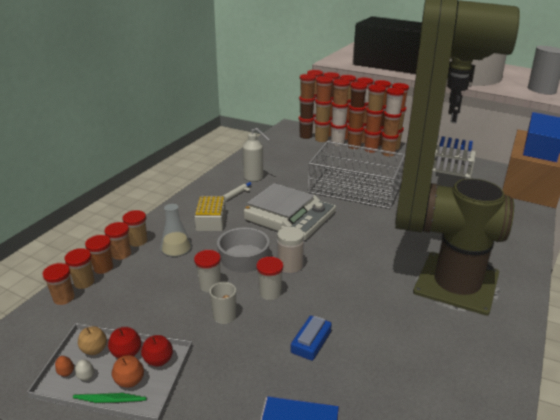

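The scene view shows the basket at (203,130), the balance pan at (224,222), the tare key at (252,188), the jar at (344,240) and the dish at (310,290). Lidded cups are at (393,270) and (363,336), and an open cup with nuts is at (430,335). The side view agrees: lids at (270,266) and (208,258), open cup at (223,300), dish at (243,247). Next I'll measure all of these.

```bash
cat > m.py <<'E'
from h import *
def P(z,n): p=camera_params(n); return z['im'],z['d'],p,z['M']
Z={n:P(np.load(f'/tmp/{n}0.npz'),n) for n in('scene','side')}
def tri(a,b):
    o1,d1=ray(Z['scene'][2],Z['scene'][3],*a); o2,d2=ray(Z['side'][2],Z['side'][3],*b)
    t=np.linalg.lstsq(np.stack([d1,-d2],1),o2-o1,rcond=None)[0]
    A,B=o1+t[0]*d1,o2+t[1]*d2; return ((A+B)/2).round(1),np.linalg.norm(A-B).round(1)
def circ(x,y):
    A=np.c_[2*x,2*y,np.ones_like(x)]; s=np.linalg.lstsq(A,x*x+y*y,rcond=None)[0]; return s[0],s[1],np.sqrt(s[2]+s[0]**2+s[1]**2)
# top-down colour + height map of merged clouds 2mm
W,H=350,300; x0,y0=-0.,-450.
ys=None
if __name__=='__main__':
    tops={}
    for n,(im,d,p,M) in Z.items():
        C=cloud(d,p,M)
        ok=(d>0)&(C[...,2]>-10)&(C[...,2]<300)
        print(n,'bench z',np.median(C[...,2][ok&(abs(C[...,2])<8)]))
        hsv=cv2.cvtColor(im,cv2.COLOR_BGR2HSV)
        red=(((hsv[...,0]<8)|(hsv[...,0]>172))&(hsv[...,1]>150)&(hsv[...,2]>70)).astype(np.uint8)
        k,l,st,ce=cv2.connectedComponentsWithStats(red)
        for i in range(1,k):
            if st[i,4]>150:
                q=C[l==i]; t=q[q[:,2]>np.percentile(q[:,2],60)-4]
                print(' red',ce[i].round(1),st[i,4],'med top',np.median(t,0).round(1), 'onplane97',onplane(p,M,*ce[i],97).round(1))
        order=np.argsort(C[...,2][ok]); c=C[ok][order]; col=im[ok][order]
        # picture: up = +x, left = +y
        ix=((c[:,0]-150)/1.5).astype(int); iy=((c[:,1]+450)/1.5).astype(int)
        g=np.zeros((500,560,3),np.uint8); hm=np.full((500,560),np.nan)
        m=(ix>=0)&(ix<500)&(iy>=0)&(iy<560)
        g[499-ix[m],559-iy[m]]=col[m]; hm[499-ix[m],559-iy[m]]=c[m,2]
        cv2.imwrite(f'pics/top_{n}.png',cv2.dilate(g,np.ones((2,2)))); np.save(f'/tmp/hm_{n}.npy',hm)
E
python3 m.py
```

```text
scene bench z -2.1018381763269645
 red [91.2 16.1] 1729 med top [ 519.7 -759.2  271.8] onplane97 [  389.8 -1133.9    97. ]
 red [40.2 31.8] 703 med top [ 662.  -765.4  272.1] onplane97 [  574.6 -1137.1    97. ]
 red [13.2 42. ] 685 med top [ 733.2 -751.4  272.2] onplane97 [  669.2 -1125.5    97. ]
 red [67.9 69.4] 962 med top [ 647.9 -716.1  180. ] onplane97 [ 609.8 -861.9   97. ]
 red [93.6 91.2] 716 med top [ 597.9 -717.2   88.5] onplane97 [ 606.3 -706.    97. ]
 red [ 22.  120.8] 183 med top [ 816.  -717.5   89.3] onplane97 [ 815.8 -702.8   97. ]
 red [393.9 270.2] 734 med top [445.6 277.3  94.2] onplane97 [448.7 278.2  97. ]
 red [363.4 335.5] 1008 med top [604.1 326.   95. ] onplane97 [605.8 326.4  97. ]
 red [203.8 414.4] 325 med top [900.6 232.7  90.7] onplane97 [902.2 235.6  97. ]
side bench z -0.7596904100883535
 red [355.  82.] 1116 med top [ 601.2 -760.6  273.7] onplane97 [  798.1 -1327.3    97. ]
 red [352.1 106.1] 463 med top [ 605.3 -720.3  181.4] onplane97 [ 677.6 -957.5   97. ]
 red [353.  127.4] 450 med top [ 564.4 -719.8   90.8] onplane97 [ 581.1 -709.3   97. ]
 red [ 92.5 246.5] 1634 med top [910.2 422.4  90.5] onplane97 [898.3 433.   97. ]
 red [206.9 258.4] 369 med top [597.5 327.5  94.9] onplane97 [594.3 330.9  97. ]
 red [269.4 265.5] 389 med top [439.8 278.2  95.3] onplane97 [437.6 281.9  97. ]
 red [123.4 342.1] 743 med top [620.1 630.2  65.2] onplane97 [581.6 663.1  97. ]
 red [156.  350.1] 705 med top [543.6 611.6  61.7] onplane97 [506.4 647.6  97. ]
```

View pics/top_scene.png

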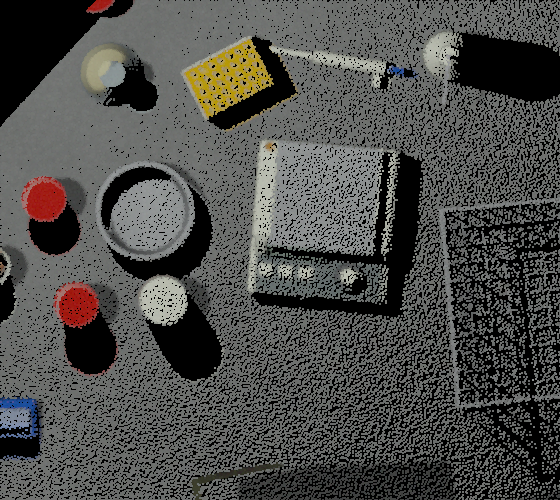

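The top view (1.5 mm/px, up = +x, left = +y) shows the dish near (146,210), jar (163,300), pan (325,197), key (350,277) and basket on the right. The lids at (45,198) and (78,303) measure about 95 mm high, against 97 expected. Now I'll fit these precisely in both views.

```bash
cat > m2.py <<'E'
from m import *
def sel(C,d,x,y,r,z0,z1):
    return (d>0)&(np.hypot(C[...,0]-x,C[...,1]-y)<r)&(C[...,2]>z0)&(C[...,2]<z1)
for n,(im,d,p,M) in Z.items():
    C=cloud(d,p,M); hsv=cv2.cvtColor(im,cv2.COLOR_BGR2HSV)
    q=C[sel(C,d,583,169,95,52,70)]; print(n,'dish rim',np.round(circ(q[:,0],q[:,1]),1),np.median(q[:,2]).round(1))
    q=C[sel(C,d,448,144,50,104,125)]; print(' jar',q.mean(0).round(1),np.ptp(q,0).round(0))
    q=C[sel(C,d,500,390,60,74,95)]; print(' open cup rim',np.round(circ(q[:,0],q[:,1]),1),np.median(q[:,2]).round(1),len(q))
    m=sel(C,d,603,-99,120,54,66).astype(np.uint8); m=cv2.morphologyEx(m,cv2.MORPH_OPEN,np.ones((3,3)))
    q=C[m>0]; r=cv2.minAreaRect(q[:,:2].astype(np.float32)); print(' pan',np.round(r[0],1),np.round(r[1],1),round(r[2],1),np.median(q[:,2]).round(1))
    q=C[sel(C,d,483,-136,30,45,62)]; print(' key',np.median(q,0).round(1),np.ptp(q,0).round(0),len(q))
    m=(d>0)&(C[...,2]>110)&(C[...,2]<128)&(C[...,1]<-240)&(C[...,1]>-520)&(C[...,0]>250)&(C[...,0]<640)
    q=C[m]; r=cv2.minAreaRect(q[:,:2].astype(np.float32)); print(' basket',np.round(r[0],1),np.round(r[1],1),round(r[2],1),np.median(q[:,2]).round(1))
E
python3 m2.py
```

```text
scene dish rim [585.3 174.2  70.5] 57.4
 jar [450.9 146.4 110.2] [73. 71. 10.]
 open cup rim [502.  407.4  30.1] 81.2 316
 pan [603.3 -97.5] [163.8 161.7] 84.9 58.4
 key [ 486.7 -130.    51.7] [30. 25. 10.] 71
 basket [ 447.6 -386.4] [301.1 214.8] 5.4 116.2
side dish rim [582.9 174.1  70.4] 57.2
 jar [446.4 147.8 110.1] [72. 78. 12.]
 open cup rim [498.4 406.1  29.9] 80.2 200
 pan [602.6 -97.4] [167.5 161.7] 84.4 58.9
 key [ 483.  -129.1   51.4] [33. 29. 13.] 43
 basket [ 446.8 -385.9] [303.1 227.3] 5.5 118.1
```

drive_tool(
  steps=[
    [0.45,0,0,-2,0,0,0],
    [0.45,0,0,-2,0,0,0],
  ],
  force=60,
)

```text
time_s: 0.35
position: [179.1, -626.0, 253.8]
tool_rot: [[0.961, 0.275, 0.001], [0.275, -0.961, -0.004], [-0.0, 0.004, -1.0]]
ft_force: [-0.4, -0.3, 1.4]
width: 59.2
grasp_force: 0.0
```

```bash
cat >> h.py <<'E'
from scipy.spatial.transform import Rotation as Rn
def rot(zx,zy,zz,xh):
    z=np.array([zx,zy,zz],float); z/=np.linalg.norm(z); x=np.array(xh,float); x-=z*(x@z); x/=np.linalg.norm(x)
    return np.stack([x,np.cross(z,x),z],1)
def plan(tgts,s=None):
    s=s or sense(); p=np.array(s['position']); R=np.array(s['tool_rot'])
    open('/tmp/log.txt','a').write(repr((list(s['joint_pos']),list(p),R.tolist()))+'\n')
    print('t',s['time_s'],'pos',p.round(1),'q',np.round(s['joint_pos'],2),'w',round(s['width'],1))
    for t,Rt in tgts:
        Rt=R if Rt is None else Rt
        d=R.T@(np.array(t)-p)/10; rv=Rn.from_matrix(R.T@Rt).as_rotvec()
        print(np.r_[d,rv].round(2).tolist(),'rows',round(max(np.linalg.norm(d)/5,np.linalg.norm(rv)/.15),1))
        p=np.array(t);R=Rt
E
python3 - <<'E'
from h import *
a=np.radians(8); R=rot(0,np.sin(a),-np.cos(a),[1,0,0])
plan([((400,-220,252),None),((584,100,120),R),((584,107.5,26),R),((584,107.5,150),R)])
E
```

```text
t 0.35 pos [ 179.1 -626.   253.8] q [-1.37  0.11  1.63 -0.    1.4  -0.08] w 59.2
[32.41, -32.95, 0.03, 0.0, 0.0, 0.0] rows 9.2
[26.5, -25.75, 13.09, 0.14, 0.02, 0.28] rows 7.8
[0.0, 0.57, 9.41, 0.0, 0.0, 0.0] rows 1.9
[0.0, -1.73, -12.28, 0.0, 0.0, 0.0] rows 2.5
```

drive_tool(
  steps=[
    [0.45,32.4,-33,0,0,0,0],
    [0.45,32.4,-33,0,0,0,0],
    [0.45,32.4,-33,0,0,0,0],
    [0.45,32.4,-33,0,0,0,0],
    [0.45,32.4,-33,0,0,0,0],
    [0.45,32.4,-33,0,0,0,0],
    [0.45,32.4,-33,0,0,0,0],
    [0.45,32.4,-33,0,0,0,0],
  ],
)

```text
time_s: 1.15
position: [370.1, -271.4, 250.8]
tool_rot: [[0.962, 0.275, 0.0], [0.275, -0.962, -0.0], [0.0, 0.0, -1.0]]
ft_force: [1.2, -1.2, -0.1]
width: 38.2
grasp_force: 0.0
```

Run:
```python
from h import *
a=np.radians(8); R=rot(0,np.sin(a),-np.cos(a),[1,0,0])
plan([((584,100,120),R),((584,107.5,26),R),((584,107.5,150),R)])
```

```text
t 1.15 pos [ 370.1 -271.4  250.8] q [-0.75 -0.33  2.04  0.    1.43  0.54] w 38.2
[30.76, -29.85, 13.09, 0.14, 0.02, 0.28] rows 9.0
[0.0, 0.57, 9.41, 0.0, 0.0, 0.0] rows 1.9
[0.0, -1.73, -12.28, 0.0, 0.0, 0.0] rows 2.5
```

drive_tool(
  steps=[
    [0.5,30.5,-29.8,8,0.14,0.02,0.28],
    [0.5,30.5,-29.8,8,0.14,0.02,0.28],
    [0.5,30.5,-29.8,8,0.14,0.02,0.28],
    [0.5,30.5,-29.8,8,0.14,0.02,0.28],
    [0.5,30.5,-29.8,8,0.14,0.02,0.28],
    [0.5,30.5,-29.8,8,0.14,0.02,0.28],
    [0.5,30.5,-29.8,8,0.14,0.02,0.28],
    [0.5,30.5,-29.8,8,0.14,0.02,0.28],
  ],
)

```text
time_s: 1.95
position: [564.9, 70.2, 176.7]
tool_rot: [[1.0, -0.001, 0.001], [-0.001, -0.99, 0.14], [0.0, -0.14, -0.99]]
ft_force: [0.5, -0.1, 0.1]
width: 43.0
grasp_force: 0.0
```

drive_tool(
  steps=[
    [0.5,0,0,0,0,0,0],
    [0.5,0,0,0,0,0,0],
  ],
)

```text
time_s: 2.15
position: [564.1, 69.1, 176.3]
tool_rot: [[1.0, 0.0, -0.002], [0.001, -0.99, 0.14], [-0.002, -0.14, -0.99]]
ft_force: [0.3, -0.5, -0.5]
width: 42.8
grasp_force: 0.0
```

Run:
```python
from h import *
a=np.radians(8); R=rot(0,np.sin(a),-np.cos(a),[1,0,0])
plan([((584,100,130),R),((584,107.5,26),R),((584,107.5,150),R)])
im,d,p,M=snap('wrist'); C=cloud(d,p,M)
m=(d>0)&(C[...,2]>50)&(C[...,2]<68)&(np.hypot(C[...,0]-584,C[...,1]-174)<95)
from m import circ
q=C[m]; print(circ(q[:,0],q[:,1]),np.median(q[:,2]),q.min(0),q.max(0))
# wall near the grasp
k=q[abs(q[:,0]-584)<20]; print(k[:,1].min(), np.median(k[k[:,1]<150][:,1]) if (k[:,1]<150).any() else None)
cv2.imwrite('pics/w1.png',im)
```

```text
t 2.15 pos [564.1  69.1 176.3] q [-0.04 -0.02  1.9   0.15  1.27  1.49] w 42.8
[2.0, -2.41, 5.02, -0.0, 0.0, 0.0] rows 1.2
[0.0, 0.7, 10.4, 0.0, 0.0, 0.0] rows 2.1
[0.0, -1.73, -12.28, 0.0, 0.0, 0.0] rows 2.5
(np.float64(583.1699618304802), np.float64(170.90846176755872), np.float64(69.61329772158551)) 58.95445367244503 [508.44551862  97.29864221  50.00035577] [657.24110427 246.84082227  61.66605448]
97.29864220879054 101.74202232325688
```

View pics/w1.png

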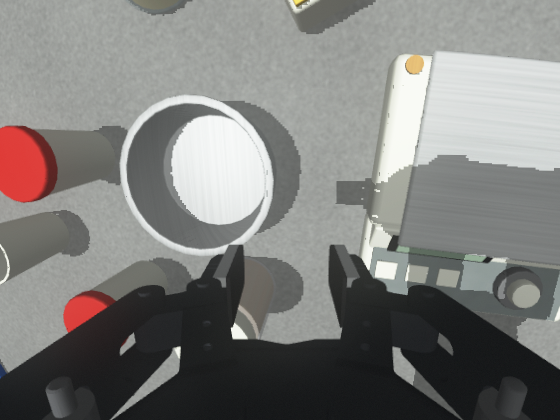

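The wrist view shows the dish at (197,172) with nothing in it, the balance on the right and the key at (522,290). The dish centre measures (583,172), rim height 59, which matches the other views.

Run:
```python
from h import *
a=np.radians(8); R=rot(0,np.sin(a),-np.cos(a),[1,0,0])
s=sense(); plan([((583,99,90),R)]); plan([((583,106.5,26),R)])
```

```text
t 2.2 pos [564.1  68.2 176.9] q [-0.04 -0.02  1.9   0.15  1.27  1.49] w 42.6
[1.9, -1.84, 9.04, -0.0, 0.0, -0.0] rows 1.9
t 2.2 pos [564.1  68.2 176.9] q [-0.04 -0.02  1.9   0.15  1.27  1.49] w 42.6
[1.9, -1.68, 15.48, -0.0, 0.0, -0.0] rows 3.1
```

drive_tool(
  steps=[
    [0.5,1.9,-1.8,4,0,0,0],
    [0.5,1.9,-1.8,9,0,0,0],
    [0.5,1.9,-1.7,12,0,0,0],
    [0.5,1.9,-1.7,15.4,0,0,0],
    [0.5,1.9,-1.7,15.4,0,0,0],
    [0.0,1.9,-1.7,15.4,0,0,0],
    [0.0,1.9,-1.7,15.4,0,0,0],
    [0.0,1.9,-1.7,15.4,0,0,0],
  ],
  force=70,
)

```text
time_s: 3.0
position: [585.7, 106.1, 30.6]
tool_rot: [[1.0, -0.002, 0.006], [-0.002, -0.99, 0.14], [0.006, -0.141, -0.99]]
ft_force: [-0.8, -0.7, 5.1]
width: 6.7
grasp_force: 70.3
```

drive_tool(
  steps=[
    [0.0,0,0,0,0,0,0],
    [0.0,0,0,0,0,0,0],
    [0,0,0,0,0,0,0],
  ],
)

```text
time_s: 3.3
position: [585.8, 106.1, 30.6]
tool_rot: [[1.0, -0.001, 0.005], [-0.002, -0.99, 0.14], [0.005, -0.14, -0.99]]
ft_force: [-1.3, -2.4, 7.0]
width: 6.9
grasp_force: 70.4
```

drive_tool(
  steps=[
    [0,0,-0.3,-2,0,0,0],
    [0,0,-0.7,-5,0,0,0],
    [0,0,-1.4,-9.9,0,0,0],
    [0,0,-1.4,-9.9,0,0,0],
    [0,0,-1.4,-9.9,0,0,0],
  ],
)

```text
time_s: 3.8
position: [584.6, 106.4, 129.7]
tool_rot: [[1.0, -0.001, 0.005], [-0.001, -0.99, 0.14], [0.004, -0.14, -0.99]]
ft_force: [-0.3, 0.1, -2.5]
width: 6.9
grasp_force: 68.8
```

Run:
```python
from h import *
from m import circ
s=sense();print(s['position'],s['ft_force'],s['width'])
im,d,p,M=snap('scene'); C=cloud(d,p,M)
m=(d>0)&(C[...,2]>145)&(C[...,2]<172)&(np.hypot(C[...,0]-584,C[...,1]-172)<85)&(C[...,1]>125)
q=C[m]; print(circ(q[:,0],q[:,1]),np.linalg.lstsq(np.c_[q[:,:2]-[584,172],np.ones(len(q))],q[:,2],rcond=None)[0])
cv2.imwrite('pics/s2.png',im)
```

```text
[584.60041655 106.42423194 129.70591411] [-0.32391498  0.08045833 -2.51990655] 6.927757288911364
(np.float64(586.5341976375547), np.float64(175.1242082152836), np.float64(70.09781889689941)) [4.13047156e-03 3.27366840e-03 1.54878372e+02]
```

View pics/s2.png

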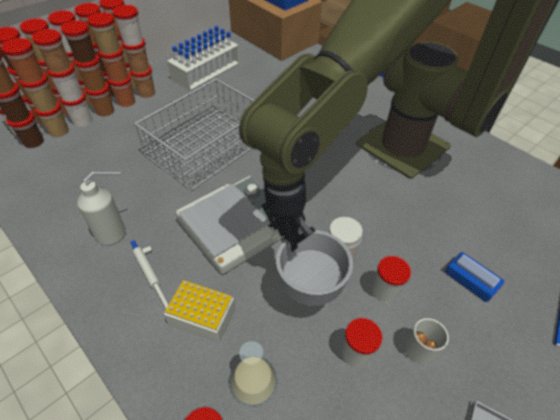

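The dish at (315,268) is held level and clear of the bench. In the same view the move to the pan is (+17, -272.5).

Run:
```python
from h import *
s=sense(); p=s['position']
plan([(p+[17,-272.5,0],None),(p+[17,-272.5,-37],None)])
R=np.array(s['tool_rot']); print((R.T@[17,-272.5,0]/10).round(2),(R.T@[17,-272.5,-37]/10).round(2))
```

```text
t 3.85 pos [583.1 106.4 127.5] q [0.02 0.08 1.89 0.15 1.18 1.54] w 6.7
[1.74, 26.98, -3.82, 0.0, 0.0, 0.0] rows 5.5
[-0.0, 0.52, 3.66, 0.0, 0.0, 0.0] rows 0.7
[ 1.74 26.98 -3.82] [ 1.74 27.5  -0.15]
```

drive_tool(
  steps=[
    [0,0.4,4.5,-0.6,0,0,0],
    [0,0.7,9,-1.3,0,0,0],
    [0,1,13.5,-1.9,0,0,0],
    [0,1.3,18,-2.5,0,0,0],
    [0,1.5,22.5,-3.2,0,0,0],
    [0,1.74,27,-3.8,0,0,0],
    [0,1.74,27,-3.8,0,0,0],
    [0,1.74,27,-3.8,0,0,0],
  ],
)

```text
time_s: 4.65
position: [599.0, -166.7, 124.6]
tool_rot: [[1.0, -0.004, -0.003], [-0.004, -0.99, 0.142], [-0.004, -0.142, -0.99]]
ft_force: [-0.1, 0.8, -3.4]
width: 6.9
grasp_force: 69.4
```

Run:
```python
from h import *
from m import circ
s=sense();print(s['position'],s['ft_force'],s['width'])
for n in ('scene','side'):
    im,d,p,M=snap(n); C=cloud(d,p,M)
    m=(d>0)&(C[...,2]>145)&(C[...,2]<172)&(np.hypot(C[...,0]-603,C[...,1]+97)<85)&(C[...,1]>-140)
    q=C[m]; print(circ(q[:,0],q[:,1]),np.linalg.lstsq(np.c_[q[:,:2]-[603,-97],np.ones(len(q))],q[:,2],rcond=None)[0])
```

```text
[ 598.99916209 -166.65226798  124.55813149] [-0.11021201  0.78373173 -3.41908457] 6.883455315872746
(np.float64(600.8018908197339), np.float64(-98.29489151178586), np.float64(70.67534993196519)) [-6.92788059e-03  9.52020340e-04  1.51240896e+02]
(np.float64(598.2130655958525), np.float64(-97.09926308046352), np.float64(70.46327825123097)) [-1.06573714e-02 -1.97036930e-03  1.51561166e+02]
```

drive_tool(
  steps=[
    [0,0.3,0.3,2,0,0,0],
    [0,0.3,0.47,3.2,0,0,0],
    [0,0.3,0.5,3.4,0,0,0],
    [0,0.3,0.5,3.4,0,0,0],
  ],
)

```text
time_s: 5.15
position: [603.0, -165.3, 92.1]
tool_rot: [[1.0, -0.001, -0.001], [-0.0, -0.99, 0.141], [-0.001, -0.141, -0.99]]
ft_force: [-0.3, -0.0, -3.2]
width: 7.0
grasp_force: 69.3
```

Run:
```python
from h import *
from m import circ
s=sense();print(s['position'],s['ft_force'],s['width'])
for n in ('scene','side'):
    im,d,p,M=snap(n); C=cloud(d,p,M)
    m=(d>0)&(C[...,2]>105)&(C[...,2]<142)&(np.hypot(C[...,0]-603,C[...,1]+97)<85)&(C[...,1]>-140)
    q=C[m]; print(circ(q[:,0],q[:,1]),np.linalg.lstsq(np.c_[q[:,:2]-[603,-97],np.ones(len(q))],q[:,2],rcond=None)[0])
```

```text
[ 603.00552675 -165.32339829   92.14814835] [-0.25118272 -0.04413931 -3.24741947] 6.998819021400894
(np.float64(604.8710921739687), np.float64(-96.35024905574164), np.float64(70.25429332078504)) [-5.00419264e-03  4.23776374e-03  1.16420935e+02]
(np.float64(601.7562510816065), np.float64(-96.04202681456536), np.float64(69.63356279125486)) [-5.58069871e-03  1.72535869e-03  1.15662167e+02]
```

drive_tool(
  steps=[
    [0,0,0.03,0.2,0,0,0],
    [0,0,0.03,0.25,0,0,0],
  ],
)

```text
time_s: 5.45
position: [603.7, -166.4, 90.8]
tool_rot: [[1.0, -0.001, 0.001], [-0.002, -0.99, 0.14], [0.001, -0.14, -0.99]]
ft_force: [-2.6, 0.0, 0.5]
width: 7.1
grasp_force: 69.8
```

drive_tool(
  steps=[
    [0.15,0,0,0,0,0,0],
    [0.3,0,0,0,0,0,0],
    [0.45,0,0,0,0,0,0],
    [0.45,0,0,0,0,0,0],
    [0.45,0,0,-4,0,0,0],
    [0.45,0,0,-8,0,0,0],
    [0.45,0,0,-12,0,0,0],
    [0.1,0,0,-12,0,0,0],
  ],
)

```text
time_s: 6.25
position: [606.9, -185.2, 217.4]
tool_rot: [[1.0, -0.001, 0.013], [-0.002, -0.991, 0.135], [0.012, -0.135, -0.991]]
ft_force: [0.3, 0.9, 0.5]
width: 25.2
grasp_force: 0.0
```

Run:
```python
from h import *
from m import circ
plan([])
for n in ('scene','side','wrist'):
    im,d,p,M=snap(n); C=cloud(d,p,M)
    m=(d>0)&(C[...,2]>105)&(C[...,2]<142)&(np.hypot(C[...,0]-603,C[...,1]+97)<85)&((n=='wrist')|(C[...,1]>-140))
    q=C[m]; print(np.round(circ(q[:,0],q[:,1]),1),np.linalg.lstsq(np.c_[q[:,:2]-[603,-97],np.ones(len(q))],q[:,2],rcond=None)[0])
    m=(d>0)&(C[...,2]>46)&(C[...,2]<62)&(np.hypot(C[...,0]-485,C[...,1]+130)<25)
    q=C[m]; print('key',np.median(q,0),len(q)); cv2.imwrite(f'pics/{n}3.png',im)
```

```text
t 6.25 pos [ 606.9 -185.2  217.4] q [-0.44  0.12  1.68  0.13  1.39  1.11] w 25.2
[605.1 -97.4  70.5] [ 2.13359842e-03 -5.10264238e-03  1.15639976e+02]
key [ 483.2506192  -129.42558487   51.87037177] 51
[601.9 -96.8  69.9] [ 2.37522749e-03 -9.91723035e-05  1.14381855e+02]
key [ 484.24345499 -131.7316973    51.40203427] 35
[ 603.1 -101.5   69.1] [ 2.05687600e-02 -2.41886219e-02  1.16567152e+02]
key [nan nan nan] 0
  return _methods._mean(a, axis=axis, dtype=dtype,
  ret = um.true_divide(
```

View pics/wrist3.png

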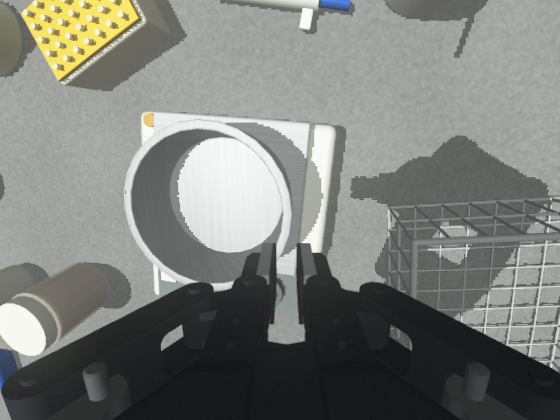

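The wrist view shows the dish at (208,205), upright on the pan and empty. The offset from pan centre is about 2 mm. The key is at (484,-130.5).

Run:
```python
from h import *
R=rot(.2,0,-.98,[1,0,0])
plan([((481,-130.5,90),R),((481,-130.5,60),R)])
```

```text
t 6.4 pos [ 603.2 -183.1  208.8] q [-0.44  0.12  1.69  0.13  1.39  1.11] w 8.5
[-12.23, -3.51, 12.49, -0.14, 0.2, -0.02] rows 3.6
[-0.6, 0.0, 2.94, 0.0, 0.0, 0.0] rows 0.6
```

drive_tool(
  steps=[
    [0,-5,-1.4,2,-0.07,0.1,0],
    [0,-9,-2.5,5,-0.14,0.2,-0.02],
    [0,-12.2,-3.5,7,-0.14,0.2,-0.02],
    [0,-12.2,-3.5,12.5,-0.14,0.2,-0.02],
    [0,-12.2,-3.5,12.5,-0.14,0.2,-0.02],
    [0,-12.2,-3.5,12.5,-0.14,0.2,-0.02],
  ],
)

```text
time_s: 7.0
position: [479.9, -129.8, 87.8]
tool_rot: [[0.981, 0.005, 0.195], [0.004, -1.0, 0.003], [0.195, -0.002, -0.981]]
ft_force: [-0.0, -0.0, 0.6]
width: -0.1
grasp_force: 0.0
```

Run:
```python
from h import *
R=rot(.2,0,-.98,[1,0,0])
plan([((482,-130.5,58),R),((482,-130.5,47),R)])
im,d,p,M=snap('scene')
u,v=252,188
cv2.imwrite('pics/key.png',cv2.resize(im[120:320,130:400],None,fx=2.5,fy=2.5))
```

```text
t 7.0 pos [ 479.9 -129.8   87.8] q [-0.42 -0.2   2.23  0.1   0.94  1.1 ] w -0.1
[-0.37, 0.08, 2.96, -0.0, 0.01, 0.0] rows 0.6
[-0.22, 0.0, 1.08, 0.0, 0.0, 0.0] rows 0.2
```

View pics/key.png

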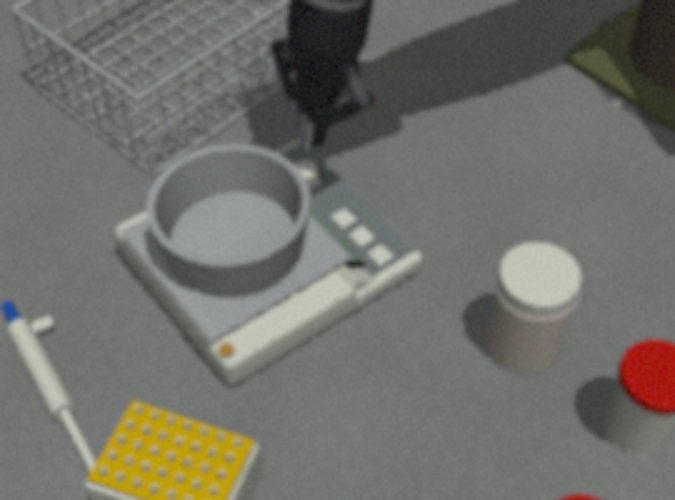

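The closed fingers, at (315,135) in the enlarged crop, hang just above the tare key at (308,172). I'll press straight down.

drive_tool(
  steps=[
    [0,-0.3,0,2.5,0,0,0],
    [0,-0.45,0,3.2,0,0,0],
    [0,-0.55,0,3.7,0,0,0],
    [0,-0.6,0,4.0,0,0,0],
    [0,-0.6,0,4.1,0,0,0],
    [0,-0.6,0,4.1,0,0,0],
  ],
)

```text
time_s: 7.65
position: [484.6, -131.2, 49.9]
tool_rot: [[0.98, 0.004, 0.201], [0.004, -1.0, -0.0], [0.201, 0.001, -0.98]]
ft_force: [-2.2, -1.3, 3.3]
width: 0.1
grasp_force: 1.8
```

drive_tool(
  steps=[
    [0,-0.04,0,0.2,0,0,0],
    [0,-0.06,0,0.35,0,0,0],
    [0,-0.06,0,0.35,0,0,0],
    [0,-0.06,0,0.35,0,0,0],
  ],
)

```text
time_s: 8.05
position: [484.9, -131.3, 48.7]
tool_rot: [[0.98, 0.005, 0.2], [0.005, -1.0, 0.0], [0.2, 0.001, -0.98]]
ft_force: [-14.1, 2.0, 22.1]
width: -0.3
grasp_force: 11.4
```

drive_tool(
  steps=[
    [0,0,0,-3,0,0,0],
    [0,0,0,-7,0,0,0],
    [0,0,0,-12,0,-0.15,0],
    [1,0,0,-17,0,-0.2,0],
    [1,0,0,-20,0,-0.2,0],
    [1,0,0,-20,0,-0.2,0],
  ],
)

```text
time_s: 8.65
position: [446.7, -131.8, 248.0]
tool_rot: [[1.0, 0.004, 0.012], [0.004, -1.0, -0.004], [0.012, 0.004, -1.0]]
ft_force: [0.3, 0.4, 0.4]
width: 43.6
grasp_force: 0.0
```

```bash
cat > cups.py <<'E'
from h import *
from m import circ
def look(n):
    im,d,p,M=snap(n); C=cloud(d,p,M); hsv=cv2.cvtColor(im,cv2.COLOR_BGR2HSV)
    red=(((hsv[...,0]<8)|(hsv[...,0]>172))&(hsv[...,1]>150)&(hsv[...,2]>70)&(C[...,0]>350)&(C[...,0]<750)&(C[...,1]>150)&(C[...,1]<480)&(C[...,2]>80)).astype(np.uint8)
    k,l,st,ce=cv2.connectedComponentsWithStats(red)
    for i in range(1,k):
        if st[i,4]>120:
            q=C[l==i]; q=q[q[:,2]>np.percentile(q[:,2],60)-3]
            r=cv2.minEnclosingCircle(q[:,:2].astype(np.float32)); print(n,'lid',np.round(r[0],1),round(r[1],1),np.median(q[:,2]).round(1))
    m=(~cv2.dilate(red,np.ones((9,9))).astype(bool)&(d>0)&(C[...,2]>76)&(C[...,2]<95)&(C[...,0]>350)&(C[...,0]<750)&(C[...,1]>210)&(C[...,1]<520)).astype(np.uint8)
    k,l,st,ce=cv2.connectedComponentsWithStats(m)
    for i in range(1,k):
        if st[i,4]>60: q=C[l==i]; print(n,'open rim',np.round(circ(q[:,0],q[:,1]),1),np.median(q[:,2]).round(1),st[i,4])
    return im
if __name__=='__main__':
    for n in ('scene','side'): cv2.imwrite(f'pics/c_{n}.png',look(n))
E
python3 cups.py
python3 - <<'E'
from h import *
from m import circ
im,d,p,M=snap('scene'); C=cloud(d,p,M)
m=(d>0)&(C[...,2]>105)&(C[...,2]<142)&(np.hypot(C[...,0]-603,C[...,1]+97)<85)
q=C[m]; print('dish',np.round(circ(q[:,0],q[:,1]),1))
R=rot(0,0,-1,[0,1,0]); plan([((443,278,200),R),((443,278,82),R)])
R=rot(0,0,-1,[1,0,0]); plan([((443,278,200),R)])
# kinematic fit: q,pos,R
from scipy.optimize import least_squares
L=[eval(l) for l in open('/tmp/log.txt')]
def fk(q,th):
    a1,d1,L2,e,L3,T,*o=th
    c=Rn.from_euler
    R=c('z',q[0]); p=np.array([0,0,d1])+R.apply([a1,0,0])
    R=R*c('y',q[1]); p=p+R.apply([0,0,L2])
    R=R*c('y',q[2]); p=p+R.apply([e,0,L3])
    R=R*c('z',q[3]*o[0])*c('y',q[4]); p=p+R.apply([o[1],0,T]); R=R*c('z',q[5]*o[2]+o[3]) 
    return p,R.as_matrix()
best=None
for s0 in(1,-1):
  for s5 in (1,-1):
    f=lambda th:np.concatenate([np.r_[fk(q,np.r_[th[:6],s0,th[6],s5,th[7]])[0]-p,100*(fk(q,np.r_[th[:6],s0,th[6],s5,th[7]])[1]-np.array(R)).ravel()] for q,p,R in L])
    for b in (0,1.57,-1.57,3.14):
        r=least_squares(f,[0,300,400,0,400,250,0,b])
        if best is None or r.cost<best[0]: best=(r.cost,s0,s5,r.x.round(2).tolist(),np.abs(r.fun).max())
print(len(L),best)
E
```

```text
scene lid [444.8 276.1] 33.8 94.3
scene lid [602.3 324.5] 33.9 95.1
scene open rim [502.  407.4  30.1] 82.0 269
side lid [599.4 325.1] 35.7 95.3
side lid [441.1 276.9] 35.8 95.3
side open rim [498.5 406.5  29.5] 81.9 168
dish [605.1 -97.5  70.5]
t 8.8 pos [ 443.6 -130.6  240.3] q [-0.4  -0.31  2.04  0.    1.41  1.16] w 65.1
[0.11, -40.85, 4.05, -0.0, -0.0, -1.57] rows 10.4
[0.0, 0.0, 11.8, 0.0, 0.0, 0.0] rows 2.4
t 8.8 pos [ 443.6 -130.6  240.3] q [-0.4  -0.31  2.04  0.    1.41  1.16] w 65.1
[0.11, -40.85, 4.05, -0.0, -0.0, 0.0] rows 8.2
11 (np.float64(6845.266484169271), 1, 1, [33.53, 661.9, 524.09, 188.81, 673.08, 630.89, 50.7, 1.57], np.float64(47.970967042824924))
```

drive_tool(
  steps=[
    [1,0,-5,0,0,0,0],
    [1,0,-10,0,0,0,0],
    [1,0,-15,0,0,0,0],
    [1,0,-20,0,0,0,0],
    [1,0,-25,0,0,0,0],
    [1,0,-30,0,0,0,0],
    [1,0,-35,0,0,0,0],
    [1,0,-40,0,0,0,0],
  ],
)

```text
time_s: 9.6
position: [440.8, 270.9, 238.5]
tool_rot: [[1.0, 0.005, -0.002], [0.005, -1.0, -0.002], [-0.002, 0.002, -1.0]]
ft_force: [-0.1, -0.3, -0.2]
width: 85.5
grasp_force: 0.0
```

drive_tool(
  steps=[
    [1,0,-0.85,4,0,0,0],
    [1,0,-0.85,4,0,0,0],
  ],
)

```text
time_s: 9.8
position: [437.9, 277.5, 193.2]
tool_rot: [[1.0, 0.008, -0.012], [0.008, -1.0, -0.006], [-0.012, 0.006, -1.0]]
ft_force: [-0.3, -0.7, -0.7]
width: 85.5
grasp_force: 0.0
```

```bash
cat > lid.py <<'E'
from h import *
def redlid(x,y):
    im,d,p,M=snap('wrist'); hsv=cv2.cvtColor(im,cv2.COLOR_BGR2HSV); C=cloud(d,p,M)
    red=(((hsv[...,0]<8)|(hsv[...,0]>172))&(hsv[...,1]>150)&(hsv[...,2]>70)&(np.hypot(C[...,0]-x,C[...,1]-y)<80)&(C[...,2]>80))
    q=C[red]; q=q[q[:,2]>np.median(q[:,2])-4]; r=cv2.minEnclosingCircle(q[:,:2].astype(np.float32)); print('lid',np.round(r[0],1),round(r[1],1),np.median(q[:,2]).round(1)); return im
E
python3 - <<'E'
from lid import *
R=rot(0,0,-1,[1,0,0]); plan([((443,277,200),R),((443,277,81),R)])
cv2.imwrite('pics/l1.png',redlid(443,277))
from scipy.optimize import least_squares
L=[eval(l) for l in open('/tmp/log.txt')]
c=Rn.from_euler
def fk(q,th,s=(1,1)):
    a1,d1,L2,x2,e,L3,T,b=th
    R=c('z',q[0]); p=np.array([0,0,d1])+R.apply([a1,0,0])
    R=R*c('y',q[1]); p=p+R.apply([x2,0,L2])
    R=R*c('y',q[2]); p=p+R.apply([e,0,L3])
    R=R*c('z',q[3]*s[0])*c('y',q[4]); p=p+R.apply([0,0,T]); R=R*c('z',q[5]*s[1]+b) 
    return p,R.as_matrix()
for s in ((1,1),(1,-1),(-1,1),(-1,-1)):
    f=lambda th:np.concatenate([np.r_[fk(q,th,s)[0]-p,100*(fk(q,th,s)[1]-np.array(R)).ravel()] for q,p,R in L])
    for b in (1.57,-1.57):
        r=least_squares(f,[0,300,400,0,0,400,250,b]); print(s,r.cost,r.x.round(1),np.abs(f(r.x)).reshape(len(L),-1).max(1).round(1))
E
```

```text
t 9.8 pos [437.9 277.5 193.2] q [ 0.46 -0.13  1.97 -0.    1.32  2.02] w 85.5
[0.5, 0.06, -0.68, 0.01, 0.01, 0.01] rows 0.2
[0.0, 0.0, 11.9, 0.0, 0.0, 0.0] rows 2.4
lid [456.2 276.8] 48.8 96.6
(1, 1) 8394.40956482463 [-35.1 674.1 524.1   5.4 185.7 686.5 643.    1.6] [47.1 39.4  7.4  7.   7.   9.9  6.3  8.6 31.1 48.3 48.3 53.1]
(1, 1) 8394.409564815178 [-35.1 674.1 524.1   5.4 185.7 686.5 643.    1.6] [47.1 39.4  7.4  7.   7.   9.9  6.3  8.6 31.1 48.3 48.3 53.1]
(1, -1) 95431.2215348366 [-35.1 674.1 524.1   5.4 185.7 686.5 643.    4.1] [171.2 119.5  42.4  42.4  42.4  51.7  31.   31.   33.6  48.3  48.3  99.1]
(1, -1) 95431.22156073645 [-35.1 674.1 524.1   5.4 185.7 686.5 643.   -2.2] [171.2 119.5  42.4  42.4  42.4  51.7  31.   31.   33.6  48.3  48.3  99.1]
(-1, 1) 17873.195928038178 [  82.4 -835.1  284.2  -12.8 -294.   440.9 -586.9    1.6] [65.5 38.6 28.  28.  28.  28.  23.2 23.1 62.  51.  51.  47.6]
(-1, 1) 17873.195928040543 [  82.4 -835.1  284.2  -12.8 -294.   440.9 -586.9   -4.7] [65.5 38.6 28.  28.  28.  28.  23.2 23.1 62.  51.  51.  47.6]
(-1, -1) 106548.40140906107 [  82.4 -835.1  284.2  -12.8 -294.   440.9 -586.9    4.2] [175.5 122.   44.3  44.3  44.3  55.8  32.6  32.5  62.   51.   51.   98.6]
(-1, -1) 106548.40136102251 [  82.4 -835.1  284.2  -12.8 -294.   440.9 -586.9   -2.1] [175.5 122.   44.3  44.2  44.2  55.8  32.6  32.5  62.   51.   51.   98.6]
```

```bash
cat > kin.py <<'E'
from h import *
from scipy.optimize import least_squares
c=Rn.from_euler
def fk(q,th):
    a1,d1,L2,x2,e,L3,T,b,yo=th
    R=c('z',q[0]); p=np.array([0,0,d1])+R.apply([a1,yo,0])
    R=R*c('y',q[1]); p=p+R.apply([x2,0,L2])
    R=R*c('y',q[2]); p=p+R.apply([e,0,L3])
    R=R*c('z',q[3])*c('y',q[4]); p=p+R.apply([0,0,T]); R=R*c('z',q[5]+b) 
    return p,R.as_matrix()
def fit(v=True):
    L=[eval(l) for l in open('/tmp/log.txt')]
    f=lambda th:np.concatenate([np.r_[fk(q,th)[0]-p,100*(fk(q,th)[1]-np.array(R)).ravel()] for q,p,R in L])
    g=lambda th:np.r_[f(th),0.01*(th[0]),0.02*th[3]]
    r=least_squares(g,[0,300,400,0,0,400,250,1.57,53])
    if v: print(r.x.round(1),np.abs(f(r.x)).reshape(len(L),-1).max(1).round(1))
    return r.x
lo=np.array([-2.61,-1.02,.03,-1.35,.32,-2.91])+.05; hi=np.array([2.61,2.33,2.71,4.49,2.68,2.91])-.05
def ik(th,p,R,seeds=60,rng=np.random.default_rng(0),q0=None):
    best=None
    for i in range(seeds):
        x0=np.clip(q0,lo,hi) if (i==0 and q0 is not None) else rng.uniform(lo,hi)
        r=least_squares(lambda q:np.r_[(fk(q,th)[0]-p)/10,10*(fk(q,th)[1]-R).ravel()],x0,bounds=(lo,hi))
        if best is None or r.cost<best[0]-1e-6: best=(r.cost,r.x)
        if best[0]<1e-3: break
    return best
E
python3 - <<'E'
from kin import *
th=fit()
E
```

```text
[  0.  223.2 452.4   0.   42.4 613.1 275.5   1.6  53.6] [0. 0. 0. 0. 0. 0. 0. 0. 0. 0. 0. 0.]
```

View pics/l1.png

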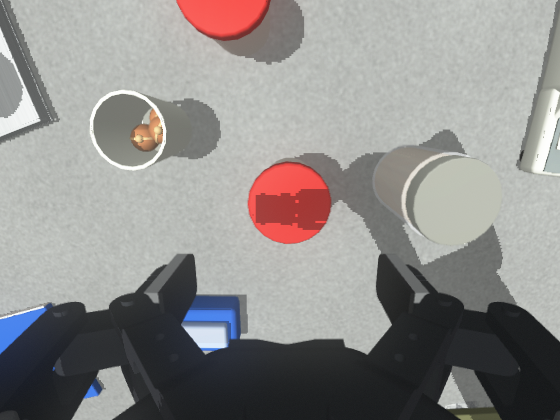

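The wrist view shows lid B at (290,203), the open cup with at least two nuts at (128,130), and the jar at (455,198). The arm model now fits the logged poses exactly. I'll cast the lid centre onto its plane.

```bash
cat > lid.py <<'E'
from h import *
def redlid(x,y):
    im,d,p,M=snap('wrist'); hsv=cv2.cvtColor(im,cv2.COLOR_BGR2HSV)
    red=(((hsv[...,0]<8)|(hsv[...,0]>172))&(hsv[...,1]>150)&(hsv[...,2]>50)).astype(np.uint8)
    for c in cv2.findContours(red,cv2.RETR_EXTERNAL,cv2.CHAIN_APPROX_NONE)[0]:
        if cv2.contourArea(c)<800: continue
        (u,v),r=cv2.minEnclosingCircle(c); w=onplane(p,M,u,v,97); 
        rr=onplane(p,M,u+r,v,97)-w
        if np.hypot(w[0]-x,w[1]-y)<70: print('lid',w.round(1),'r',np.linalg.norm(rr).round(1),'depth z',(M[2,3]+ (ray(p,M,u,v)[1][2])*np.median(d[int(v)-5:int(v)+5,int(u)-5:int(u)+5])).round(1))
    return im
E
python3 - <<'E'
from lid import *
redlid(443,277)
R=rot(0,0,-1,[1,0,0]); plan([((443,277,81),R)])
E
```

```text
lid [443.2 275.3  97. ] r 33.4 depth z 96.8
t 9.9 pos [440.8 276.9 198.4] q [ 0.46 -0.14  1.97 -0.    1.32  2.02] w 85.6
[0.27, -0.05, 11.73, 0.0, 0.0, 0.0] rows 2.3
```

drive_tool(
  steps=[
    [1,0.25,0.1,5,0,0,0],
    [1,0.25,0.1,9,0,0,0],
    [1,0.25,0.1,12.8,0,0,0],
    [1,0.25,0.1,12.8,0,0,0],
    [0,0.25,0.1,12.8,0,0,0],
    [0,0.25,0.1,12.8,0,0,0],
    [0,0.25,0.1,12.8,0,0,0],
    [0,0.25,0.1,12.8,0,0,0],
  ],
  force=25,
)

```text
time_s: 10.7
position: [446.6, 277.0, 75.9]
tool_rot: [[1.0, 0.004, 0.005], [0.004, -1.0, 0.001], [0.005, -0.001, -1.0]]
ft_force: [0.2, -3.7, 5.0]
width: 68.2
grasp_force: 28.6
```

drive_tool(
  steps=[
    [0,0,0,-2,0,0,0],
    [0,0,0,-5,0,0,0],
    [0,0,0,-9,0,0,0],
    [0,0,0,-14,0,0,0],
    [0,0,0,-16,0,0,0],
    [0,0,0,-16,0,0,0],
  ],
)

```text
time_s: 11.3
position: [447.1, 278.0, 239.3]
tool_rot: [[1.0, 0.004, 0.01], [0.004, -1.0, 0.005], [0.01, -0.005, -1.0]]
ft_force: [0.1, -0.0, 0.2]
width: 68.0
grasp_force: 28.3
```

Run:
```python
from h import *
R=rot(0,0,-1,[1,0,0]);plan([((430,-40,200),R),((430,-360,140),R)])
im,_,_,_=snap('wrist'); cv2.imwrite('pics/l2.png',im)
```

```text
t 11.3 pos [447.1 278.  239.3] q [ 0.45 -0.16  1.92 -0.    1.37  2.02] w 68.0
[-1.89, 31.81, 3.76, -0.0, -0.01, 0.0] rows 6.4
[0.0, 32.0, 6.0, 0.0, 0.0, 0.0] rows 6.5
```

View pics/l2.png

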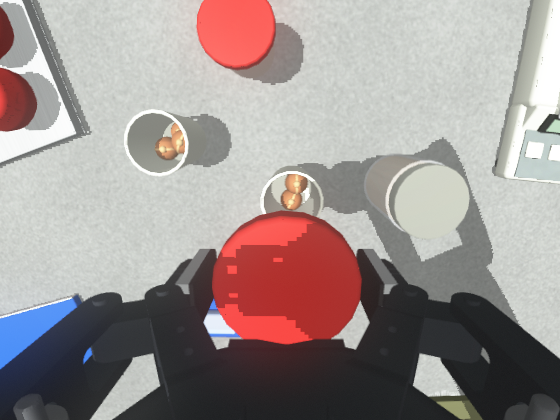

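The wrist view shows lid B held at (287,280). Cup B, now open, has two nuts at (291,190). I'll carry the lid to the basket.

drive_tool(
  steps=[
    [0,0,5,0,0,0,0],
    [0,0,10,0,0,0,0],
    [0,0,15,0,0,0,0],
    [0,0,20,0,0,0,0],
    [0,0,25,0,0,0,0],
    [0,0,30,0,0,0,0],
    [0,0,35,0,0,0,0],
    [0,0,40,0,0,0,0],
  ],
)

```text
time_s: 12.15
position: [445.1, -124.9, 231.0]
tool_rot: [[1.0, 0.004, -0.002], [0.004, -1.0, 0.001], [-0.002, -0.001, -1.0]]
ft_force: [0.1, -0.4, 0.1]
width: 67.6
grasp_force: 28.4
```

drive_tool(
  steps=[
    [0,0,5,0,0,0,0],
    [0,0,10,0,0,0,0],
    [0,1,15,0,0,0,0],
    [0,3,20,0,0,0,0],
    [0,5,24,0,0,0,0],
    [0,7,27,0,0,0,0],
    [0,9,27,0,0,0,0],
    [0,9,27,0,0,0,0],
  ],
)

```text
time_s: 12.95
position: [538.0, -393.0, 229.8]
tool_rot: [[1.0, 0.004, -0.002], [0.004, -1.0, 0.003], [-0.002, -0.003, -1.0]]
ft_force: [0.7, 0.7, 0.1]
width: 67.7
grasp_force: 28.4
```

Run:
```python
from h import *
R=rot(0,0,-1,[1,0,0]);plan([((535,-392,90),R)])
```

```text
t 12.95 pos [ 538.  -393.   229.8] q [-0.71  0.16  1.61  0.    1.37  0.85] w 67.7
[-0.27, -0.05, 13.98, -0.0, 0.0, 0.0] rows 2.8
```

drive_tool(
  steps=[
    [0,-0.3,0,5,0,0,0],
    [0,-0.3,0,10,0,0,0],
    [0,-0.3,0,14,0,0,0],
    [0,-0.3,0,14,0,0,0],
    [1,-0.3,0,14,0,0,0],
    [1,-0.3,0,14,0,0,0],
    [1,-0.3,0,8,0,0,0],
    [1,-0.3,0,2,0,0,0],
  ],
)

```text
time_s: 13.75
position: [534.7, -392.9, 196.2]
tool_rot: [[1.0, 0.004, 0.002], [0.004, -1.0, -0.001], [0.002, 0.001, -1.0]]
ft_force: [0.8, -1.2, 0.6]
width: 85.1
grasp_force: 0.0
```

drive_tool(
  steps=[
    [1,0,0,-3,0,0,0],
    [1,0,-5,-3,0,0,0],
    [1,0,-10,-3,0,0,0],
    [1,0,-15,-3,0,0,0],
    [1,0,-20,-3,0,0,0],
    [1,0,-25,-3,0,0,0],
    [1,0,-30,-3,0,0,0],
    [1,0,-35,-3,0,0,0],
  ],
)

```text
time_s: 14.55
position: [534.1, -41.3, 227.7]
tool_rot: [[1.0, 0.004, 0.008], [0.004, -1.0, -0.001], [0.008, 0.001, -1.0]]
ft_force: [0.5, 0.4, 1.0]
width: 85.3
grasp_force: 0.0
```

drive_tool(
  steps=[
    [1,1,-5,0,0,0,0],
    [1,2,-10,0,0,0,0],
    [1,3,-15,0,0,0,0],
    [1,4,-20,0,0,0,0],
    [1,5,-25,0,0,0,0],
    [1,6,-30,0,0,0,0],
    [1,6,-35,0,0,0,0],
    [1,6,-36.5,0,0,0,0],
  ],
)

```text
time_s: 15.35
position: [592.3, 326.8, 227.5]
tool_rot: [[1.0, 0.008, 0.006], [0.008, -1.0, 0.003], [0.006, -0.003, -1.0]]
ft_force: [0.7, -0.9, 0.5]
width: 85.2
grasp_force: 0.0
```

```bash
python3 - <<'E'
from lid import *
R=rot(0,0,-1,[1,0,0])
im=redlid(601,325); cv2.imwrite('pics/l3.png',im)
plan([((601,325,70),R)])
E
python3 cups.py
```

```text
lid [601.3 324.1  97. ] r 33.4 depth z 96.8
t 15.4 pos [591.9 328.  227.1] q [0.43 0.18 1.6  0.   1.36 1.99] w 85.4
[0.81, 0.37, 15.71, -0.0, -0.01, 0.01] rows 3.1
scene lid [602.4 324.7] 34.0 95.0
scene open rim [445.8 275.4  28.7] 80.9 62
scene open rim [501.9 407.4  30.1] 82.0 281
side lid [601.  326.3] 36.6 94.8
side open rim [442.  274.4  30.2] 80.9 148
side open rim [498.5 406.6  29.9] 81.8 169
```

drive_tool(
  steps=[
    [1,0.9,0.35,5,0,0,0],
    [1,0.9,0.35,10,0,0,0],
    [1,0.9,0.35,15.3,0,0,0],
    [1,0.9,0.35,15.5,0,0,0],
    [0,0.9,0.35,15.5,0,0,0],
    [0,0.9,0.35,15.5,0,0,0],
    [0,0.9,0.35,15.5,0,0,0],
    [0,0.9,0.35,15.5,0,0,0],
  ],
)

```text
time_s: 16.3
position: [602.7, 319.5, 71.9]
tool_rot: [[1.0, 0.004, 0.006], [0.004, -1.0, 0.002], [0.006, -0.002, -1.0]]
ft_force: [-0.3, 0.2, 0.9]
width: 67.8
grasp_force: 28.8
```

drive_tool(
  steps=[
    [0,0,0,-2,0,0,0],
    [0,0,0,-5,0,0,0],
    [0,0,0,-9,0,0,0],
    [0,0,0,-14,0,0,0],
    [0,0,0,-16,0,0,0],
    [0,0,0,-16,0,0,0],
  ],
)

```text
time_s: 16.9
position: [603.2, 320.1, 236.2]
tool_rot: [[1.0, 0.005, 0.012], [0.004, -1.0, 0.005], [0.012, -0.005, -1.0]]
ft_force: [-0.3, 0.4, -0.1]
width: 67.9
grasp_force: 28.7
```

```bash
python3 - <<'E'
from h import *
R=rot(0,0,-1,[1,0,0]);plan([((535,-392,240),R)])
im,_,_,_=snap('scene'); cv2.imwrite('pics/l4.png',im)
E
cat > reach.py <<'E'
from kin import *
import itertools
th=fit(False)
cups={'A':(601,325),'B':(443.5,275),'C':(500,407)}
# tool dir: azimuth az, a below horizontal; tool x up-ish (camera up); grasp point = 27mm behind TCP (open ~60)
def pose(cx,cy,zg,az,a):
    z=np.array([np.cos(az)*np.cos(a),np.sin(az)*np.cos(a),-np.sin(a)])
    R=rot(*z,[0,0,1]); return np.array([cx,cy,zg])+z*24,R
if __name__=='__main__':
    for k,(cx,cy) in cups.items():
        for azd in range(-180,180,30):
            o=[]
            for ad in (15,30,45):
                p,R=pose(cx,cy,55,np.radians(azd),np.radians(ad))
                b=ik(th,p,R,12); o.append((ad,round(b[0],3), b[1].round(1).tolist() if b[0]<.05 else ''))
            print(k,azd,o)
E
time python3 reach.py
```

```text
t 16.9 pos [603.2 320.1 236.2] q [ 0.41  0.18  1.57 -0.    1.37  1.98] w 67.9
[-7.14, 71.17, -0.78, -0.0, -0.01, 0.0] rows 14.3
A -180 [(15, np.float64(0.0), [0.3, 1.0, 1.0, 0.4, 2.3, -1.2]), (30, np.float64(0.0), [0.3, 0.9, 1.1, 0.3, 2.1, -1.2]), (45, np.float64(0.0), [0.3, 0.8, 1.3, 0.2, 1.9, -1.3])]
A -150 [(15, np.float64(0.0), [0.4, 1.1, 1.0, -0.1, 2.4, -1.7]), (30, np.float64(0.0), [0.4, 0.9, 1.1, -0.1, 2.2, -1.7]), (45, np.float64(0.0), [0.4, 0.8, 1.2, -0.1, 1.9, -1.7])]
A -120 [(15, np.float64(0.0), [0.6, 1.0, 1.1, -0.6, 2.2, -2.1]), (30, np.float64(0.0), [0.6, 0.9, 1.2, -0.5, 2.0, -2.0]), (45, np.float64(0.0), [0.5, 0.8, 1.3, -0.4, 1.8, -2.0])]
A -90 [(15, np.float64(0.0), [0.7, 0.9, 1.3, -0.9, 1.9, -2.3]), (30, np.float64(0.0), [0.7, 0.8, 1.4, -0.8, 1.8, -2.3]), (45, np.float64(0.0), [0.6, 0.7, 1.4, -0.6, 1.6, -2.3])]
A -60 [(15, np.float64(0.0), [0.8, 0.7, 1.6, -1.2, 1.6, -2.4]), (30, np.float64(0.0), [0.7, 0.6, 1.6, -1.0, 1.4, -2.5]), (45, np.float64(0.0), [0.7, 0.5, 1.7, -0.8, 1.2, -2.6])]
A -30 [(15, np.float64(2.853), ''), (30, np.float64(0.233), ''), (45, np.float64(0
[... 4389 characters left out ...]
.3, 2.2, 0.9, -1.1]), (30, np.float64(0.0), [0.4, 0.2, 2.3, 1.9, 0.6, -0.8]), (45, np.float64(0.0), [0.4, 0.1, 2.2, 1.2, 0.4, -0.1])]
C 90 [(15, np.float64(0.0), [0.2, 0.4, 2.1, 1.6, 1.2, -0.9]), (30, np.float64(0.0), [0.3, 0.3, 2.1, 1.4, 1.0, -0.7]), (45, np.float64(0.0), [0.3, 0.2, 2.0, 1.0, 0.9, -0.4])]
C 120 [(15, np.float64(0.0), [0.2, 0.6, 1.8, 1.2, 1.6, -0.9]), (30, np.float64(0.0), [0.3, 0.5, 1.8, 1.0, 1.4, -0.8]), (45, np.float64(0.0), [0.3, 0.4, 1.8, 0.8, 1.2, -0.6])]
C 150 [(15, np.float64(0.0), [0.3, 0.8, 1.5, 0.9, 1.9, -0.9]), (30, np.float64(0.0), [0.3, 0.7, 1.5, 0.7, 1.7, -0.9]), (45, np.float64(0.0), [0.4, 0.6, 1.6, 0.6, 1.5, -0.9])]
real	0m15.257s
user	0m15.736s
sys	0m0.096s
```

drive_tool(
  steps=[
    [0,-0.5,5,0,0,0,0],
    [0,-1,10,0,0,0,0],
    [0,-1.5,15,0,0,0,0],
    [0,-2,20,0,0,0,0],
    [0,-2.5,25,0,0,0,0],
    [0,-3,30,0,0,0,0],
    [0,-3.5,35,0,0,0,0],
    [0,-4,39.5,0,0,0,0],
  ],
)

```text
time_s: 17.75
position: [560.6, -78.1, 226.1]
tool_rot: [[1.0, 0.004, -0.002], [0.004, -1.0, 0.001], [-0.002, -0.001, -1.0]]
ft_force: [0.7, 0.3, 0.0]
width: 68.0
grasp_force: 28.7
```

drive_tool(
  steps=[
    [0,-0.5,5,0,0,0,0],
    [0,-1,10,0,0,0,0],
    [0,-2,15,0,0,0,0],
    [0,-4,20,0,0,0,0],
    [0,-6,25,0,0,0,0],
    [0,-7,30,0,0,0,0],
    [0,-7,31.5,0,0,0,0],
    [0,-7,31.5,0,0,0,0],
  ],
)

```text
time_s: 18.55
position: [491.6, -394.1, 225.6]
tool_rot: [[1.0, -0.0, -0.002], [-0.0, -1.0, 0.002], [-0.002, -0.002, -1.0]]
ft_force: [0.6, 0.3, -0.4]
width: 67.8
grasp_force: 28.7
```

drive_tool(
  steps=[
    [0,0,0,5,0,0,0],
    [0,0,0,10,0,0,0],
    [0,0,0,13,0,0,0],
    [0,0,0,13,0,0,0],
    [1,0,0,13,0,0,0],
    [1,0,0,13,0,0,0],
    [1,0,0,8,0,0,0],
    [1,0,0,2,0,0,0],
  ],
)

```text
time_s: 19.35
position: [493.6, -391.3, 200.6]
tool_rot: [[1.0, 0.004, 0.001], [0.004, -1.0, -0.0], [0.001, 0.0, -1.0]]
ft_force: [1.1, -0.7, 0.3]
width: 85.3
grasp_force: 0.0
```

drive_tool(
  steps=[
    [1,0,0,-4,0,0,0],
    [1,0,-4,-5,0,0,0],
    [1,0,-9,-5,0,0,0],
    [1,0,-14,-5,0,0,0],
    [1,0,-19,-5,0,0,0],
    [1,0,-24,-5,0,0,0],
    [1,0,-29,-5,0,0,0],
    [1,0,-33,-5,0,0,0],
  ],
)

```text
time_s: 20.15
position: [492.8, -59.3, 251.9]
tool_rot: [[1.0, 0.005, 0.007], [0.005, -1.0, -0.001], [0.007, 0.001, -1.0]]
ft_force: [0.2, -0.0, 0.8]
width: 85.1
grasp_force: 0.0
```

```bash
python3 cups.py
cat > go.py <<'E'
from reach import *
def tgt(gx,gy,gz,azd,ad,off=28):   # grasp point -> TCP pose, camera up
    az,a=np.radians([azd,ad]); z=np.array([np.cos(az)*np.cos(a),np.sin(az)*np.cos(a),-np.sin(a)])
    return np.array([gx,gy,gz])+z*off, rot(*z,[0,0,1])
E
python3 - <<'E'
from go import *
s=sense()
q=np.array(s['joint_pos'])
# C: standoff 130 back then in
p,R=tgt(500,406.5,57,100,35); z=R[:,2]
plan([(p-140*z,R),(p,R)])
for d in (140,0):
    b=ik(th,p-d*z,R,10); print(b[0].round(3),b[1].round(2))
for ad,zz in ((35,250),(15,185)):
  for roll in (0,90,180,-180):
    pp,RR=tgt(603,-99,zz,90,ad); b=ik(th,pp,RR@Rn.from_euler('z',roll,degrees=True).as_matrix(),15); print('pour',ad,roll,b[0].round(3),b[1].round(2))
E
```

```text
scene open rim [444.5 275.   30. ] 81.0 200
scene open rim [501.9 407.4  30.2] 81.7 277
scene open rim [600.9 323.4  29.9] 82.1 253
side open rim [596.4 322.8  30.4] 80.9 142
side open rim [441.5 274.5  30.3] 81.3 152
side open rim [498.5 406.7  30. ] 81.5 173
t 20.25 pos [492.9 -57.7 251.8] q [-0.23 -0.24  1.96  0.    1.41  1.33] w 85.4
[2.59, -37.37, 13.07, 0.83, 0.7, -1.58] rows 12.8
[0.0, 0.0, 14.0, 0.0, 0.0, 0.0] rows 2.8
0.0 [ 0.07  0.19  2.    1.01  1.31 -0.57]
0.0 [ 0.28  0.34  1.98  1.15  1.1  -0.62]
pour 35 0 0.0 [-0.54  0.27  1.69  0.79  1.75 -0.63]
pour 35 90 0.0 [-0.54  0.27  1.69  0.79  1.75  0.94]
pour 35 180 0.0 [-0.54  0.27  1.69  0.79  1.75  2.51]
pour 35 -180 0.0 [-0.54  0.27  1.69  0.79  1.75  2.51]
pour 15 0 0.0 [-0.59  0.47  1.69  1.    1.88 -0.76]
pour 15 90 0.0 [-0.59  0.47  1.69  1.    1.88  0.81]
pour 15 180 0.0 [-0.59  0.47  1.69  1.    1.88  2.38]
pour 15 -180 0.0 [-0.59  0.47  1.69  1.    1.88  2.38]
```

drive_tool(
  steps=[
    [1,2.6,-37.4,3,0.83,0.7,-1.58],
    [1,2.6,-37.4,3,0.83,0.7,-1.58],
    [1,2.6,-37.4,3,0.83,0.7,-1.58],
    [1,2.6,-37.4,3,0.83,0.7,-1.58],
    [1,2.6,-37.4,3,0.83,0.7,-1.58],
    [1,2.6,-37.4,3,0.83,0.7,-1.58],
    [1,2.6,-37.4,3,0.83,0.7,-1.58],
    [1,2.6,-37.4,3,0.83,0.7,-1.58],
  ],
)

```text
time_s: 21.05
position: [517.3, 315.2, 221.4]
tool_rot: [[0.469, 0.876, 0.113], [0.671, -0.437, 0.6], [0.574, -0.206, -0.792]]
ft_force: [0.2, -0.4, -0.1]
width: 85.3
grasp_force: 0.0
```

Run:
```python
from go import *
p,R=tgt(500.2,407,57,100,35); z=R[:,2]
plan([(p-140*z,R),(p,R)])
```

```text
t 21.05 pos [517.3 315.2 221.4] q [ 0.19 -0.14  2.03  0.69  1.09  0.44] w 85.3
[-5.71, 1.9, 8.01, 0.31, 0.25, -0.59] rows 4.8
[0.0, -0.0, 14.0, 0.0, 0.0, 0.0] rows 2.8
```

drive_tool(
  steps=[
    [1,0,0,0,0.31,0.25,-0.59],
    [1,-1,0,1,0.31,0.25,-0.59],
    [1,-2,0.7,3,0.31,0.25,-0.59],
    [1,-4,1.3,5,0.31,0.25,-0.59],
    [1,-5.7,1.9,8,0.31,0.25,-0.59],
    [1,-5.7,1.9,8,0.31,0.25,-0.59],
    [1,-5.7,1.9,8,0.31,0.25,-0.59],
  ],
)

```text
time_s: 21.75
position: [515.9, 313.2, 119.4]
tool_rot: [[-0.089, 0.987, -0.137], [0.573, 0.163, 0.803], [0.815, -0.007, -0.58]]
ft_force: [-0.2, -0.2, 0.7]
width: 85.4
grasp_force: 0.0
```

```bash
cat > rim.py <<'E'
from h import *
def rim(x,y):  # white cup rim seen by wrist camera: fit circle at z=85
    from m import circ
    im,d,p,M=snap('wrist'); C=cloud(d,p,M)
    m=(d>0)&(abs(C[...,2]-85)<5)&(np.hypot(C[...,0]-x,C[...,1]-y)<48)
    q=C[m]; print('rim',np.round(circ(q[:,0],q[:,1]),1),np.percentile(q[:,2],90).round(1),len(q),'ext',q.min(0).round(0),q.max(0).round(0)); return im
E
python3 - <<'E'
from go import *
from rim import rim
im=rim(500,407); cv2.imwrite('pics/r1.png',im)
p,R=tgt(500.2,407,57,100,35); z=R[:,2]
plan([(p,R)])
E
```

```text
rim [499.4 405.8  29.9] 84.8 1146 ext [468. 375.  80.] [531. 438.  86.]
t 21.8 pos [516.5 313.6 121.2] q [ 0.07  0.18  2.    1.    1.3  -0.56] w 85.4
[0.29, -0.07, 14.25, 0.01, 0.01, -0.01] rows 2.9
```

View pics/r1.png

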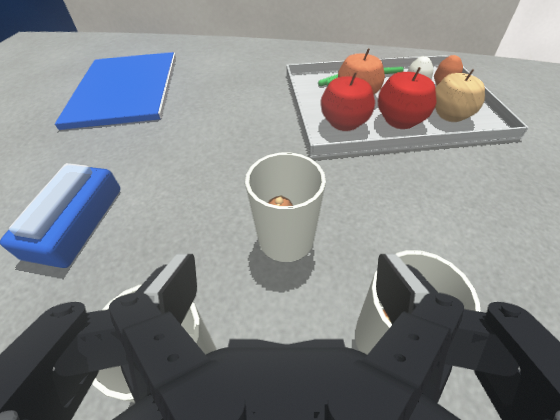

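The wrist view shows cup C's rim at (285,180), centred between the fingers and standing 85 mm high. Cups B and A are at lower left and lower right, clear of the approach. I'll advance and grip.

drive_tool(
  steps=[
    [1,0.2,0,5,0,0,0],
    [1,0.2,0,9,0,0,0],
    [1,0.2,0,12,0,0,0],
    [1,0.2,0,14.1,0,0,0],
    [1,0.2,0,14.1,0,0,0],
    [0,0.2,0,14.1,0,0,0],
    [0,0.2,0,14.1,0,0,0],
    [0,0.2,0,14.1,0,0,0],
  ],
  force=30,
)

```text
time_s: 22.6
position: [496.9, 427.9, 41.8]
tool_rot: [[-0.092, 0.986, -0.136], [0.57, 0.165, 0.805], [0.817, -0.003, -0.577]]
ft_force: [-1.6, -1.9, 7.2]
width: 61.0
grasp_force: 31.4
```

Run:
```python
from go import *
s=sense(); print(s['width'],s['grasp_force'],s['ft_force'])
p=s['position']; R=np.array(s['tool_rot'])
plan([(p+[0,0,150],None)])
im,d,pp,M=snap('side'); cv2.imwrite('pics/g1.png',im[200:380,100:400])
```

```text
61.03550415563644 31.434558419859968 [-1.64182681 -1.92536193  7.20151465]
t 22.6 pos [496.9 427.9  41.8] q [ 0.27  0.34  1.98  1.15  1.1  -0.61] w 61.0
[12.25, -0.05, -8.66, 0.0, 0.0, 0.0] rows 3.0
```

View pics/g1.png

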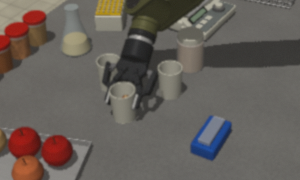

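The cup is gripped at 61 mm width. The side view crop shows it held upright at (122,100), so I'll lift and travel.

drive_tool(
  steps=[
    [0,4,0,-2.8,0,0,0],
    [0,8,0,-5.7,0,0,0],
    [0,13,0,-9.2,0,0,0],
    [0,13,0,-9.2,0,0,0],
  ],
)

```text
time_s: 23.05
position: [499.9, 428.7, 206.7]
tool_rot: [[-0.099, 0.987, -0.13], [0.569, 0.163, 0.806], [0.816, 0.006, -0.577]]
ft_force: [0.7, 0.8, -0.0]
width: 61.5
grasp_force: 32.9
```

```bash
python3 - <<'E'
from go import *
p,R=tgt(603,-99,215,90,35)
plan([(p,R)])
im,d,pp,M=snap('wrist'); cv2.imwrite('pics/g2.png',im)
for az,a,z,roll in ((90,35,215,60),(90,15,190,120),(90,15,190,175)):
    pp,RR=tgt(603,-99,z,az,a); RR=RR@Rn.from_euler('z',roll,degrees=True).as_matrix()
    plan([(pp,RR)],dict(time_s=0,joint_pos=[0]*6,width=0,position=p,tool_rot=R)) if 0 else print(roll,Rn.from_matrix(R.T@RR).as_rotvec().round(2),(R.T@(pp-p)/10).round(2))
E
sed -i '$!b' /tmp/log.txt
```

```text
t 23.05 pos [499.9 428.7 206.7] q [ 0.27  0.09  1.94  1.04  1.23 -0.33] w 61.5
[-30.37, 1.92, -41.58, -0.13, 0.0, 0.1] rows 10.3
60 [-0.    0.    1.05] [0. 0. 0.]
120 [0.36 0.21 2.07] [-1.09 -0.    1.27]
175 [0.53 0.02 3.01] [-1.09 -0.    1.27]
```

drive_tool(
  steps=[
    [0,-2.9,0.2,-4,-0.01,0,0.01],
    [0,-5.8,0.4,-7.9,-0.02,0,0.02],
    [0,-8.7,0.6,-11.9,-0.04,0,0.03],
    [0,-11.6,0.8,-15.8,-0.06,0,0.05],
    [0,-14.5,1,-19.8,-0.08,0,0.06],
    [0,-17.4,1.2,-23.8,-0.1,0,0.07],
    [0,-20.2,1.3,-27.7,-0.12,0,0.09],
    [0,-23.1,1.5,-31.6,-0.13,0,0.1],
  ],
)

```text
time_s: 23.9
position: [574.7, 42.5, 190.7]
tool_rot: [[0.013, 1.0, -0.009], [0.581, 0.0, 0.814], [0.814, -0.016, -0.581]]
ft_force: [1.1, -0.3, -0.2]
width: 61.3
grasp_force: 33.5
```

Run:
```python
from go import *
p,R=tgt(603,-99,215,90,35)
plan([(p,R)])
```

```text
t 23.9 pos [574.7  42.5 190.7] q [-0.39  0.17  1.87  0.85  1.59 -0.59] w 61.3
[-6.18, 2.81, -10.16, -0.01, 0.01, -0.01] rows 2.4
```

drive_tool(
  steps=[
    [0,-3,1.4,-5,0,0,0],
    [0,-6.2,2.8,-10.2,0,0,0],
    [0,-6.2,2.8,-10.2,0,0,0],
    [0,-6.2,2.8,-10.2,0,0,0],
  ],
)

```text
time_s: 24.3
position: [604.3, -77.9, 199.2]
tool_rot: [[0.013, 1.0, -0.006], [0.581, -0.003, 0.814], [0.814, -0.014, -0.581]]
ft_force: [0.5, 0.6, -0.0]
width: 61.2
grasp_force: 33.5
```

drive_tool(
  steps=[
    [0,0,0,0,0,0,0.15],
    [0,0,0,0,0,0,0.3],
    [0,0,0,0,0,0,0.45],
    [0,0,0,0,0,0,0.6],
    [0,0,0,0,0,0,0.75],
    [0,0,0,0,0,0,0.9],
    [0,0,0,0,0,0,1.05],
    [0,0,0,0,0,0,1.05],
  ],
)

```text
time_s: 25.1
position: [603.0, -73.1, 199.3]
tool_rot: [[0.873, 0.488, -0.011], [0.291, -0.502, 0.814], [0.392, -0.714, -0.58]]
ft_force: [-0.6, -0.2, -1.4]
width: 61.1
grasp_force: 33.5
```

Run:
```python
from go import *
from m import circ
im,d,p_,M=snap('scene'); C=cloud(d,p_,M)
m=(d>0)&(C[...,2]>105)&(C[...,2]<125)&(np.hypot(C[...,0]-603,C[...,1]+97)<80)
q=C[m]; print('dish',np.round(circ(q[:,0],q[:,1]),1),len(q))
cv2.imwrite('pics/p1.png',cv2.resize(im[90:330,110:430],None,fx=2,fy=2))
for a,z,roll in ((15,190,120),(12,188,175)):
    p,R=tgt(603,-99,z,90,a); R=R@Rn.from_euler('z',roll,degrees=True).as_matrix()
    plan([(p,R)])
```

```text
dish [605.1 -97.5  70.5] 673
t 25.15 pos [603.2 -73.3 199.5] q [-0.54  0.3   1.7   0.78  1.71  0.39] w 61.6
[-0.64, 1.12, 1.08, 0.37, 0.01, 1.02] rows 7.3
t 25.15 pos [603.2 -73.3 199.5] q [-0.54  0.3   1.7   0.78  1.71  0.39] w 61.6
[-0.65, 1.14, 1.14, 0.44, -0.22, 1.96] rows 13.5
```

View pics/p1.png

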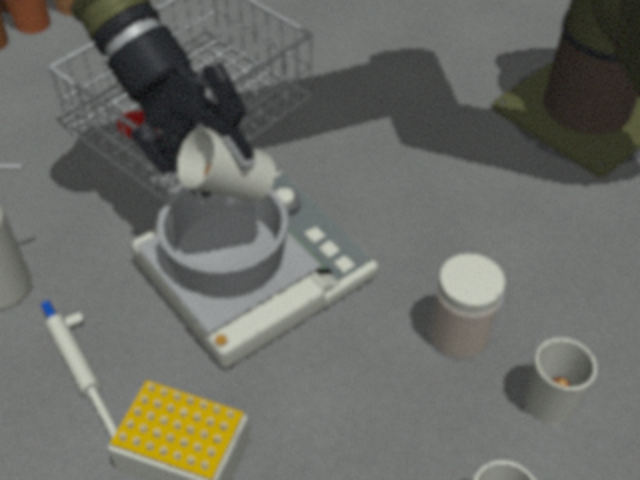

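The crop shows the cup tilted over the dish at (215,165), no nuts spilled, and the dish still centred. I'll keep rolling with the grasp shifted slightly so the mouth stays over the dish.

Run:
```python
from go import *
for a,z,roll in ((15,190,120),(12,188,170)):
    p,R=tgt(595,-86,z,90,a); R=R@Rn.from_euler('z',roll,degrees=True).as_matrix()
    if roll==120: plan([(p,R)]); R1=R;p1=p
    else: print(np.r_[R1.T@(p-p1)/10,Rn.from_matrix(R1.T@R).as_rotvec()].round(2))
```

```text
t 25.15 pos [603.2 -73.3 199.5] q [-0.54  0.3   1.7   0.78  1.71  0.39] w 61.6
[-0.96, 0.07, 2.15, 0.37, 0.01, 1.02] rows 7.3
[ 0.02  0.04  0.05  0.03 -0.04  0.87]
```

drive_tool(
  steps=[
    [0,-0.5,0,1,0.05,0,0.14],
    [0,-1,0.1,2.1,0.1,0,0.28],
    [0,-1,0.1,2.1,0.15,0,0.42],
    [0,-1,0.1,2.1,0.2,0,0.56],
    [0,-1,0.1,2.1,0.25,0,0.7],
    [0,-1,0.1,2.1,0.31,0,0.85],
    [0,-1,0.1,2.1,0.37,0,1.02],
    [0,-1,0.1,2.1,0.37,0,1.02],
  ],
)

```text
time_s: 25.95
position: [594.6, -59.9, 182.1]
tool_rot: [[0.865, -0.502, -0.007], [-0.125, -0.229, 0.965], [-0.486, -0.834, -0.26]]
ft_force: [-0.6, 0.8, -1.4]
width: 61.0
grasp_force: 33.5
```

drive_tool(
  steps=[
    [0,0,0,0,0,0,0.14],
    [0,0,0,0,0,0,0.28],
    [0,0,0,0,0,0,0.42],
    [0,0,0,0,0.03,-0.04,0.56],
    [0,0,0,0,0.03,-0.04,0.7],
    [0,0,0,0,0.03,-0.04,0.87],
    [0,0,0,0,0.03,-0.04,0.87],
    [0,0,0,0,0.03,-0.04,0.87],
  ],
)

```text
time_s: 26.75
position: [595.4, -60.1, 183.6]
tool_rot: [[0.18, -0.984, -0.006], [-0.211, -0.045, 0.976], [-0.961, -0.175, -0.216]]
ft_force: [-0.6, -0.2, -0.0]
width: 61.3
grasp_force: 33.5
```

```bash
cat > nuts.py <<'E'
from h import *
from m import circ
def nuts(n,tag):
    im,d,p_,M=snap(n); C=cloud(d,p_,M)
    m=(d>0)&(C[...,2]>108)&(C[...,2]<125)&(np.hypot(C[...,0]-603,C[...,1]+97)<80)
    q=C[m]; print(n,'dish',np.round(circ(q[:,0],q[:,1]),1),len(q))
    hsv=cv2.cvtColor(im,cv2.COLOR_BGR2HSV)
    br=((hsv[...,0]>4)&(hsv[...,0]<20)&(hsv[...,1]>110)&(C[...,0]>350)&(C[...,0]<780)&(C[...,1]>-480)&(C[...,1]<480)).astype(np.uint8)
    k,l,st,ce=cv2.connectedComponentsWithStats(br)
    for i in range(1,k):
        if st[i,4]>8: print('  brown',ce[i].round(0),st[i,4],np.median(C[l==i],0).round(0))
    cv2.imwrite(f'pics/{tag}_{n}.png',im); return im,C,br
E
python3 - <<'E'
from nuts import *
from h import *
plan([])
for n in ('scene','side'): nuts(n,'n1')
E
```

```text
t 26.75 pos [595.4 -60.1 183.6] q [-0.58  0.46  1.72  1.03  1.9   2.2 ] w 61.3
scene dish [605.1 -97.5  70.5] 577
  brown [216. 199.] 42 [ 597. -134.   85.]
  brown [223. 214.] 61 [612. -86.  85.]
  brown [220. 260.] 16 [682. -14.  47.]
  brown [390. 280.] 11 [429. 274.  28.]
  brown [359. 340.] 171 [597. 318.  48.]
side dish [602.1 -97.2  70.1] 350
  brown [341.  81.] 14 [ 449. -168.  452.]
  brown [364. 108.] 12 [ 387. -221.  366.]
  brown [350. 117.] 26 [ 432. -246.  325.]
  brown [290. 187.] 25 [ 585. -136.   86.]
```

Run:
```python
from go import *
Rd=rot(0,0,-1,[0,-1,0])
s=sense(); p=s['position']; R=np.array(s['tool_rot'])
plan([((560,-110,290),R)]); 
plan([((365,-393,250),Rd)])
for xx in (370,455,530): b=ik(th,np.array([xx,-390,60.]),Rd,8); print(b[0].round(3),b[1].round(2))
b=ik(th,np.array([560,-110,290.]),R,8); print(b[0].round(3),b[1].round(2))
```

```text
t 26.85 pos [595.5 -60.2 183.7] q [-0.58  0.46  1.72  1.03  1.9   2.2 ] w 61.0
[-9.8, 1.87, -7.13, 0.0, 0.0, 0.0] rows 2.5
t 26.85 pos [595.5 -60.2 183.7] q [-0.58  0.46  1.72  1.03  1.9   2.2 ] w 61.0
[-3.47, 23.01, -33.78, -0.12, 1.35, 0.16] rows 9.1
0.0 [-0.91  0.05  2.04 -0.    1.05  2.23]
0.0 [-0.8   0.18  1.9  -0.    1.07  2.34]
0.0 [-0.72  0.29  1.76  0.    1.09  2.43]
0.0 [-0.67  0.32  1.7   1.03  2.05  2.3 ]
```

drive_tool(
  steps=[
    [0,-5,0,0,0,0,0],
    [0,-9.8,1.9,-2,0,0,0],
    [0,-9.8,1.9,-7,0,0,0],
  ],
)

```text
time_s: 27.15
position: [558.4, -104.1, 293.4]
tool_rot: [[0.184, -0.983, -0.011], [-0.211, -0.05, 0.976], [-0.96, -0.177, -0.217]]
ft_force: [1.2, -0.4, 0.3]
width: 61.2
grasp_force: 33.6
```

drive_tool(
  steps=[
    [0,0.8,2.7,-3.4,-0.02,0.15,0.02],
    [0,1.6,5.4,-6.8,-0.03,0.3,0.04],
    [0,2.4,8,-10.2,-0.05,0.44,0.06],
    [0,3.2,10.6,-13.4,-0.06,0.58,0.08],
    [0,4,13,-16.8,-0.07,0.73,0.1],
    [0,4.8,16,-20,-0.09,0.88,0.11],
    [0,5.6,19,-23.4,-0.1,1.02,0.13],
    [0,6.3,21.1,-26.7,-0.11,1.16,0.14],
  ],
)

```text
time_s: 27.95
position: [363.7, -391.7, 250.9]
tool_rot: [[0.024, -1.0, 0.001], [-0.983, -0.023, 0.182], [-0.182, -0.006, -0.983]]
ft_force: [-0.0, 0.3, 0.1]
width: 61.7
grasp_force: 33.5
```

Run:
```python
from go import *
from nuts import nuts
plan([((370,-393,250),rot(0,0,-1,[0,-1,0]))])
for n in ('scene','side'): nuts(n,'n1')
```

```text
t 27.95 pos [ 363.7 -391.7  250.9] q [-0.98 -0.06  1.81  0.1   1.54  2.13] w 61.7
[0.16, -0.62, 0.07, -0.0, 0.18, 0.02] rows 1.2
scene dish [605.  -97.8  70.7] 832
  brown [216. 198.] 67 [ 594. -135.   87.]
  brown [223. 214.] 68 [612. -86.  85.]
  brown [220. 260.] 16 [682. -13.  48.]
  brown [390. 280.] 12 [430. 273.  29.]
  brown [359. 340.] 172 [597. 318.  48.]
side dish [601.9 -97.4  70.2] 397
  brown [290. 187.] 26 [ 584. -134.   87.]
```

drive_tool(
  steps=[
    [0,0.2,-0.6,0,0,0.09,0.01],
    [0,0.2,-0.6,0,0,0.18,0.02],
    [0,0.2,-0.6,0,0,0.18,0.02],
  ],
)

```text
time_s: 28.35
position: [371.8, -389.7, 249.8]
tool_rot: [[0.005, -1.0, 0.004], [-1.0, -0.005, 0.011], [-0.011, -0.004, -1.0]]
ft_force: [-0.1, 0.3, -0.3]
width: 60.9
grasp_force: 33.6
```

drive_tool(
  steps=[
    [0,0,0,5,0,0,0],
    [0,0,0,10,0,0,0],
    [0,0,0,15,0,0,0],
    [0,0,0,18,0,0,0],
    [0,0,0,19,0,0,0],
    [0,0,0,19,0,0,0],
    [0.85,0,0,19,0,0,0],
    [0.85,0,0,19,0,0,0],
  ],
)

```text
time_s: 29.15
position: [373.2, -391.8, 62.7]
tool_rot: [[0.002, -1.0, 0.006], [-1.0, -0.002, 0.006], [-0.006, -0.006, -1.0]]
ft_force: [-0.1, -0.0, 0.9]
width: 72.5
grasp_force: 0.0
```

Run:
```python
from go import *
plan([])
im=cv2.imread('pics/l2.png'); hsv=cv2.cvtColor(im,cv2.COLOR_BGR2HSV)
br=((hsv[...,0]>4)&(hsv[...,0]<20)&(hsv[...,1]>110)).astype(np.uint8)
k,l,st,ce=cv2.connectedComponentsWithStats(br)
for i in range(1,k):
    if st[i,4]>60: print(ce[i].round(),st[i])
```

```text
t 29.15 pos [ 373.2 -391.8   62.7] q [-0.91  0.05  2.03  0.01  1.06  2.22] w 72.5
[171. 138.] [159 124  23  26 240]
[289. 190.] [282 174  14  34 258]
[296. 200.] [289 186  13  24 127]
```

Run:
```python
from go import *
R0=np.array(sense()['tool_rot']); Rd=rot(0,0,-1,[0,-1,0]); Y=lambda a:Rn.from_euler('z',a).as_matrix()@Rd
p,R=tgt(600,323,57,90,35); z=R[:,2]
T=[((373,-392,270),R0),((520,-130,290),Y(1.1)),((600,140,280),Y(2.2)),(p-140*z+[0,0,60],R),(p-140*z,R)]
plan(T)
for t,r in T+[(p,R)]: b=ik(th,np.array(t,float),r,8); print(b[0].round(3),b[1].round(2))
```

```text
t 29.15 pos [ 373.2 -391.8   62.7] q [-0.91  0.05  2.03  0.01  1.06  2.22] w 72.5
[-0.1, -0.11, -20.73, 0.0, 0.0, 0.0] rows 4.1
[-26.18, -14.76, -1.75, -0.01, 0.0, -1.1] rows 7.3
[-5.12, -27.69, 1.0, 0.0, 0.0, -1.1] rows 7.3
[5.37, -7.38, 9.88, 0.45, 0.89, -0.87] rows 8.8
[-4.91, -0.0, 3.44, 0.0, 0.0, 0.0] rows 1.2
0.0 [-0.91 -0.14  1.85  0.01  1.43  2.22]
0.0 [-0.35 -0.16  1.83  0.    1.47  1.7 ]
0.0 [ 0.14  0.02  1.67 -0.    1.44  1.08]
0.0 [-0.08  0.18  1.89  0.99  1.35 -0.46]
0.0 [-0.08  0.26  1.91  1.01  1.3  -0.55]
0.0 [ 0.11  0.41  1.89  1.15  1.11 -0.59]
```

drive_tool(
  steps=[
    [0.85,0,0,-5,0,0,0],
    [0.85,0,0,-10,0,0,0],
    [0.85,0,0,-15,0,0,0],
    [1,0,0,-20.7,0,0,0],
    [1,0,0,-20.7,0,0,0],
  ],
)

```text
time_s: 29.65
position: [373.6, -395.1, 278.5]
tool_rot: [[0.002, -1.0, 0.014], [-1.0, -0.002, -0.005], [0.005, -0.014, -1.0]]
ft_force: [0.1, -0.0, 1.5]
width: 85.2
grasp_force: 0.0
```

drive_tool(
  steps=[
    [1,-3.5,-2,-0.5,0,0,-0.14],
    [1,-7,-4,-1,0,0,-0.28],
    [1,-10.5,-6,-1.7,0,0,-0.42],
    [1,-14,-8,-1.7,0,0,-0.56],
    [1,-17.5,-10,-1.7,0,0,-0.7],
    [1,-21,-12,-1.7,0,0,-0.84],
    [1,-24,-13.5,-1.7,0,0,-0.97],
    [1,-26.2,-14.8,-1.7,0,0,-1.1],
  ],
)

```text
time_s: 30.45
position: [519.4, -127.9, 288.4]
tool_rot: [[0.895, -0.446, 0.006], [-0.446, -0.895, 0.009], [0.001, -0.011, -1.0]]
ft_force: [0.3, -0.6, -0.5]
width: 85.4
grasp_force: 0.0
```

drive_tool(
  steps=[
    [1,-0.7,-3.5,0.2,0,0,-0.14],
    [1,-1.4,-7,0.4,0,0,-0.28],
    [1,-2,-10.5,0.6,0,0,-0.42],
    [1,-2.7,-14,0.8,0,0,-0.56],
    [1,-3.3,-17.5,1,0,0,-0.7],
    [1,-4,-21,1,0,0,-0.84],
    [1,-4.6,-24.5,1,0,0,-0.97],
    [1,-5.1,-27.7,1,0,0,-1.1],
  ],
)

```text
time_s: 31.25
position: [598.7, 142.1, 281.1]
tool_rot: [[0.804, 0.595, 0.006], [0.595, -0.804, 0.01], [0.01, -0.005, -1.0]]
ft_force: [0.9, -0.2, -0.6]
width: 85.4
grasp_force: 0.0
```

```bash
python3 cups.py
python3 - <<'E'
from go import *
from nuts import nuts
nuts('scene','n2')
p,R=tgt(600,323,57,90,35); z=R[:,2]
plan([(p-140*z+[0,0,60],R),(p-140*z,R)])
E
```

```text
scene open rim [444.5 275.1  30. ] 81.2 201
scene open rim [601.  323.4  29.9] 82.1 254
side open rim [596.9 322.5  30.3] 80.5 151
side open rim [441.8 274.4  30.4] 80.8 154
scene dish [605.  -97.7  70.7] 838
  brown [216. 198.] 67 [ 594. -135.   86.]
  brown [223. 214.] 68 [612. -86.  86.]
  brown [220. 260.] 16 [682. -13.  48.]
  brown [390. 280.] 11 [430. 273.  28.]
  brown [359. 340.] 168 [596. 319.  47.]
t 31.4 pos [598.6 141.9 280.6] q [0.14 0.02 1.68 0.01 1.44 1.08] w 85.2
[5.31, -7.07, 10.02, 0.45, 0.88, -0.86] rows 8.7
[-4.91, -0.0, 3.44, 0.0, 0.0, 0.0] rows 1.2
```

drive_tool(
  steps=[
    [1,2,-2,2,0.05,0.1,-0.1],
    [1,4,-4,4,0.11,0.2,-0.2],
    [1,5.3,-7,6,0.16,0.31,-0.3],
    [1,5.3,-7,10,0.21,0.41,-0.4],
    [1,5.3,-7,10,0.26,0.51,-0.5],
    [1,5.3,-7,10,0.31,0.61,-0.6],
    [1,5.3,-7,10,0.36,0.71,-0.7],
    [1,5.3,-7,10,0.42,0.82,-0.8],
  ],
)

```text
time_s: 32.2
position: [600.4, 227.6, 182.0]
tool_rot: [[0.079, 0.996, 0.042], [0.628, -0.083, 0.774], [0.774, -0.035, -0.632]]
ft_force: [0.4, 0.4, -0.3]
width: 85.2
grasp_force: 0.0
```

drive_tool(
  steps=[
    [1,0,0,0,0,0,0],
    [1,0,0,0,0,0,0],
  ],
)

```text
time_s: 32.4
position: [600.4, 227.8, 180.4]
tool_rot: [[0.088, 0.995, 0.042], [0.632, -0.088, 0.77], [0.77, -0.041, -0.637]]
ft_force: [0.2, 0.4, 0.1]
width: 85.5
grasp_force: 0.0
```

Run:
```python
from go import *
from rim import rim
im=rim(599,323)
p,R=tgt(599.5,323,57,90,35); z=R[:,2]
plan([(p-140*z,R),(p,R)])
```

```text
rim [598.5 321.7  30.1] 84.9 819 ext [567. 291.  80.] [630. 354.  86.]
t 32.45 pos [600.5 228.6 181.2] q [-0.06  0.13  1.91  0.93  1.29 -0.33] w 85.5
[-4.46, 0.12, 4.02, 0.05, 0.08, -0.08] rows 1.2
[0.0, -0.0, 14.0, 0.0, 0.0, 0.0] rows 2.8
```

drive_tool(
  steps=[
    [1,-2.5,0,2,0.05,0.08,-0.08],
    [1,-4.5,0,4,0.05,0.08,-0.08],
    [1,-4.5,0,4,0.05,0.08,-0.08],
    [1,-4.5,0,4,0.05,0.08,-0.08],
  ],
)

```text
time_s: 32.85
position: [598.0, 232.2, 121.4]
tool_rot: [[0.002, 1.0, -0.007], [0.571, 0.004, 0.821], [0.821, -0.006, -0.571]]
ft_force: [-1.0, 0.4, 0.2]
width: 85.3
grasp_force: 0.0
```

Run:
```python
from go import *
from rim import rim
im=rim(599,323)
p,R=tgt(598.5,322,57,90,35); z=R[:,2]
plan([(p,R)])
```

```text
rim [598.1 321.7  29.9] 84.8 1164 ext [567. 290.  80.] [629. 355.  86.]
t 32.9 pos [598.8 232.1 122.6] q [-0.08  0.26  1.91  1.01  1.3  -0.55] w 85.5
[-0.27, 0.05, 13.93, -0.01, -0.0, -0.0] rows 2.8
```

drive_tool(
  steps=[
    [1,-0.1,0,5,0,0,0],
    [1,-0.2,0,9,0,0,0],
    [1,-0.2,0,12,0,0,0],
    [1,-0.2,0,13.9,0,0,0],
    [1,-0.2,0,13.9,0,0,0],
    [0,-0.2,0,13.9,0,0,0],
    [0,-0.2,0,13.9,0,0,0],
    [0,-0.2,0,13.9,0,0,0],
  ],
  force=30,
)

```text
time_s: 33.7
position: [598.4, 343.8, 41.4]
tool_rot: [[0.001, 1.0, -0.004], [0.569, 0.003, 0.822], [0.822, -0.003, -0.569]]
ft_force: [-1.8, 0.4, 4.3]
width: 62.2
grasp_force: 32.5
```

drive_tool(
  steps=[
    [0,0,0,0,0,0,0],
    [0,4,0,-2.8,0,0,0],
    [0,8,0,-5.7,0,0,0],
    [0,13,0,-9.2,0,0,0],
    [0,13,0,-9.2,0,0,0],
  ],
)

```text
time_s: 34.2
position: [601.3, 342.9, 206.7]
tool_rot: [[-0.006, 1.0, 0.001], [0.569, 0.002, 0.822], [0.822, 0.006, -0.569]]
ft_force: [-0.3, -1.5, 1.0]
width: 62.3
grasp_force: 33.1
```

```bash
python3 - <<'E'
from go import *
p,R=tgt(603,-99,215,90,35)
plan([(p,R)])
E
python3 cups.py
```

```text
t 34.2 pos [601.3 342.9 206.7] q [ 0.1   0.17  1.85  1.05  1.24 -0.34] w 62.3
[-24.47, 0.07, -34.02, 0.0, -0.01, 0.01] rows 8.4
scene open rim [444.1 275.1  29.8] 81.0 96
side open rim [441.6 274.2  30.2] 81.3 148
```

drive_tool(
  steps=[
    [0,-2.9,0,-4,0,0,0],
    [0,-5.8,0,-8,0,0,0],
    [0,-8.7,0,-12,0,0,0],
    [0,-11.6,0,-16,0,0,0],
    [0,-14.4,0,-20,0,0,0],
    [0,-17.3,0,-24,0,0,0],
    [0,-20.2,0,-28,0,0,0],
    [0,-22.5,0,-31.3,0,0,0],
  ],
)

```text
time_s: 35.1
position: [597.9, -44.7, 188.7]
tool_rot: [[0.008, 1.0, -0.008], [0.569, 0.002, 0.822], [0.822, -0.011, -0.569]]
ft_force: [0.7, -0.1, -0.9]
width: 61.9
grasp_force: 33.5
```

Run:
```python
from go import *
p,R=tgt(603,-99,215,90,35)
plan([(p,R)])
```

```text
t 35.1 pos [597.9 -44.7 188.7] q [-0.51  0.28  1.75  0.8   1.68 -0.66] w 61.9
[-0.94, 0.49, -3.16, -0.01, -0.01, -0.01] rows 0.7
```

drive_tool(
  steps=[
    [0,-0.9,0.5,-3.2,0,0,0],
    [0,-0.9,0.5,-3.2,0,0,0],
    [0,-0.9,0.5,-3.2,0,0,0],
  ],
)

```text
time_s: 35.4
position: [603.8, -74.1, 200.6]
tool_rot: [[0.006, 1.0, -0.008], [0.569, 0.003, 0.822], [0.822, -0.01, -0.569]]
ft_force: [1.2, 0.3, -1.3]
width: 62.1
grasp_force: 33.5
```

drive_tool(
  steps=[
    [0,0,0,0,0,0,0.15],
    [0,0,0,0,0,0,0.3],
    [0,0,0,0,0,0,0.45],
    [0,0,0,0,0,0,0.6],
    [0,0,0,0,0,0,0.75],
    [0,0,0,0,0,0,0.9],
    [0,0,0,0,0,0,1.05],
    [0,0,0,0,0,0,1.05],
  ],
)

```text
time_s: 36.2
position: [603.6, -71.8, 201.3]
tool_rot: [[0.869, 0.494, -0.01], [0.289, -0.491, 0.822], [0.401, -0.717, -0.569]]
ft_force: [-0.3, -0.7, 0.5]
width: 62.3
grasp_force: 33.5
```

drive_tool(
  steps=[
    [0,-0.5,0,1,0.05,0,0.14],
    [0,-1,0.1,2.1,0.1,0,0.28],
    [0,-1,0.1,2.1,0.15,0,0.42],
    [0,-1,0.1,2.1,0.2,0,0.56],
    [0,-1,0.1,2.1,0.25,0,0.7],
    [0,-1,0.1,2.1,0.31,0,0.85],
    [0,-1,0.1,2.1,0.37,0,1.02],
    [0,-1,0.1,2.1,0.37,0,1.02],
  ],
)

```text
time_s: 37.0
position: [595.1, -58.5, 184.1]
tool_rot: [[0.868, -0.496, -0.008], [-0.116, -0.219, 0.969], [-0.482, -0.84, -0.248]]
ft_force: [-0.1, 0.4, -1.6]
width: 62.3
grasp_force: 33.6
```

drive_tool(
  steps=[
    [0,0,0,0,0,0,0.14],
    [0,0,0,0,0,0,0.28],
    [0,0,0,0,0,0,0.42],
    [0,0,0,0,0.03,-0.04,0.56],
    [0,0,0,0,0.03,-0.04,0.7],
    [0,0,0,0,0.03,-0.04,0.87],
    [0,0,0,0,0.03,-0.04,0.87],
    [0,0,0,0,0.03,-0.04,0.87],
  ],
)

```text
time_s: 37.8
position: [596.0, -59.0, 185.9]
tool_rot: [[0.187, -0.982, -0.007], [-0.198, -0.045, 0.979], [-0.962, -0.182, -0.203]]
ft_force: [-0.1, 0.1, 0.3]
width: 61.9
grasp_force: 33.6
```

Run:
```python
from go import *
from nuts import nuts
for n in('scene','side'): nuts(n,'n3')
Rd=rot(0,0,-1,[0,-1,0])
s=sense(); p=s['position']; R=np.array(s['tool_rot'])
plan([((560,-110,290),R),((455,-389,250),Rd)])
```

```text
scene dish [605.  -97.7  70.6] 570
  brown [127.  95.] 15 [ 646. -359.  282.]
  brown [207. 208.] 251 [ 636. -131.   87.]
  brown [223. 214.] 66 [612. -87.  86.]
  brown [220. 260.] 15 [682. -13.  48.]
  brown [391. 280.] 11 [428. 273.  28.]
side dish [601.9 -96.7  69.9] 338
  brown [341.  81.] 12 [ 447. -169.  454.]
  brown [365. 108.] 13 [ 386. -221.  366.]
  brown [350. 118.] 29 [ 440. -247.  320.]
  brown [275. 186.] 63 [ 633. -122.   87.]
  brown [288. 187.] 58 [ 600. -137.   86.]
t 37.9 pos [596.2 -59.4 186.2] q [-0.58  0.46  1.72  1.04  1.91  2.19] w 62.2
[-9.66, 1.89, -7.04, 0.0, 0.0, 0.0] rows 2.4
[7.43, 12.27, -26.44, -0.12, 1.36, 0.16] rows 9.2
```

drive_tool(
  steps=[
    [0,-5,0,0,0,0,0],
    [0,-9.7,1.9,-2,0,0,0],
    [0,-9.7,1.9,-7,0,0,0],
  ],
)

```text
time_s: 38.2
position: [558.6, -105.5, 294.3]
tool_rot: [[0.191, -0.982, -0.011], [-0.199, -0.049, 0.979], [-0.961, -0.185, -0.204]]
ft_force: [1.1, -0.1, -0.1]
width: 61.9
grasp_force: 33.6
```

drive_tool(
  steps=[
    [0,1,1.5,-3.3,-0.02,0.15,0.02],
    [0,2,3,-6.6,-0.03,0.3,0.04],
    [0,3,4.5,-9.9,-0.05,0.44,0.06],
    [0,4,6,-13.2,-0.06,0.58,0.08],
    [0,5,7.5,-16.5,-0.07,0.73,0.1],
    [0,6,9,-19.8,-0.09,0.88,0.11],
    [0,7,10.5,-23.1,-0.1,1.02,0.13],
    [0,7.4,12.3,-26.4,-0.11,1.16,0.14],
  ],
)

```text
time_s: 39.0
position: [454.2, -388.1, 250.8]
tool_rot: [[0.028, -1.0, 0.008], [-0.98, -0.026, 0.195], [-0.195, -0.013, -0.981]]
ft_force: [0.1, -0.3, -0.8]
width: 61.8
grasp_force: 33.6
```

Run:
```python
from go import *
from nuts import nuts
Rd=rot(0,0,-1,[0,-1,0])
plan([((455,-389,240),Rd)])
im,d,p,M=snap('scene'); C=cloud(d,p,M)
m=(d>0)&(C[...,2]>20)&(C[...,2]<140)&(C[...,0]>310)&(C[...,0]<590)&(C[...,1]<-295)&(C[...,1]>-480)&(im.min(-1)>150)
q=C[m]; print('white in basket',np.median(q,0) if len(q) else None,q.min(0),q.max(0),len(q))
```

```text
t 39.0 pos [ 454.2 -388.1  250.8] q [-0.86  0.08  1.68  0.13  1.53  2.24] w 61.8
[0.3, -0.06, 1.04, -0.01, 0.2, 0.03] rows 1.3
white in basket [ 389.28621301 -401.16017488   61.18547739] [ 363.43320652 -442.5686851    48.6650602 ] [ 403.81772275 -367.09382508   68.896756  ] 231
```

drive_tool(
  steps=[
    [0,0.3,-0.6,0,0,0.1,0.01],
    [0,0.3,-0.6,1,0,0.2,0.03],
    [0,0.3,-0.6,1,0,0.2,0.03],
  ],
)

```text
time_s: 39.35
position: [460.5, -384.7, 239.1]
tool_rot: [[-0.002, -1.0, 0.008], [-1.0, 0.002, 0.005], [-0.005, -0.008, -1.0]]
ft_force: [0.3, 1.1, -0.7]
width: 62.3
grasp_force: 33.6
```

drive_tool(
  steps=[
    [0,0,0,5,0,0,0],
    [0,0,0,10,0,0,0],
    [0,0,0,15,0,0,0],
    [0,0,0,16.5,0,0,0],
    [0,0,0,16.5,0,0,0],
    [0.85,0,0,16.5,0,0,0],
    [0.85,0,0,16.5,0,0,0],
    [0.85,0,0,16.5,0,0,0],
  ],
)

```text
time_s: 40.15
position: [463.9, -388.7, 78.6]
tool_rot: [[-0.006, -1.0, 0.013], [-1.0, 0.006, -0.002], [0.001, -0.013, -1.0]]
ft_force: [0.0, 1.1, 0.3]
width: 72.4
grasp_force: 0.0
```

drive_tool(
  steps=[
    [0.85,0,0,-5,0,0,0],
    [0.85,0,0,-10,0,0,0],
    [0.85,0,0,-15,0,0,0],
    [1,0,0,-20,0,0,0],
    [1,0,0,-20,0,0,0],
  ],
)

```text
time_s: 40.65
position: [463.4, -390.5, 288.1]
tool_rot: [[-0.006, -1.0, 0.024], [-1.0, 0.006, -0.012], [0.012, -0.024, -1.0]]
ft_force: [0.3, -0.6, 1.9]
width: 85.3
grasp_force: 0.0
```

```bash
python3 cups.py
python3 - <<'E'
from go import *
R0=np.array(sense()['tool_rot']); Rd=rot(0,0,-1,[0,-1,0]); Y=lambda a:Rn.from_euler('z',a).as_matrix()@Rd
for az,a in ((60,45),(50,45),(60,35),(-150,35),(180,35)):
    p,R=tgt(443,274.5,57,az,a); z=R[:,2]
    for d in (140,0):
        b=ik(th,p-d*z,R,10); print(az,a,d,b[0].round(3),b[1].round(2))
plan([])
E
```

```text
scene open rim [444.5 275.1  30. ] 81.3 201
side open rim [441.5 274.8  30.3] 81.3 150
60 45 140 0.0 [-0.05 -0.58  2.54  0.87  0.97  0.04]
60 45 0 0.0 [ 0.19 -0.13  2.43  1.18  0.62 -0.22]
50 45 140 0.0 [ 0.04 -0.73  2.61  0.78  0.83  0.32]
50 45 0 0.0 [ 0.25 -0.17  2.46  1.22  0.45 -0.08]
60 35 140 0.0 [-0.19 -0.56  2.62  1.11  1.04 -0.26]
60 35 0 0.0 [ 0.13 -0.08  2.47  1.52  0.71 -0.58]
-150 35 140 0.0 [ 0.48  0.71  1.28 -0.04  2.11 -1.62]
-150 35 0 0.0 [ 0.47  0.6   1.61 -0.04  1.89 -1.61]
180 35 140 0.0 [ 0.28  0.65  1.37  0.26  2.05 -1.29]
180 35 0 0.0 [ 0.33  0.56  1.67  0.28  1.84 -1.31]
t 40.75 pos [ 461.3 -388.3  279.4] q [-0.79 -0.01  1.71  0.01  1.43  2.35] w 85.1
```

Run:
```python
from go import *
Rd=rot(0,0,-1,[0,-1,0]); Y=lambda a:Rn.from_euler('z',a).as_matrix()@Rd
p,R=tgt(443,274.8,57,150,35); z=R[:,2]
T=[((500,-130,290),Y(1.1)),((550,100,290),Y(2.2)),((560,200,280),Y(3.3)),(p-140*z+[0,0,60],R),(p-140*z,R)]
plan(T)
for t,r in T+[(p,R)]: b=ik(th,np.array(t,float),r,8); print(np.round(t),b[0].round(3),b[1].round(2))
```

```text
t 40.75 pos [ 461.3 -388.3  279.4] q [-0.79 -0.01  1.71  0.01  1.43  2.35] w 85.1
[-25.85, -3.73, -1.07, -0.01, -0.01, -1.11] rows 7.4
[-5.98, -22.77, 0.0, 0.0, 0.0, -1.1] rows 7.3
[6.69, -7.5, 1.0, 0.0, 0.0, -1.1] rows 7.3
[3.45, -3.25, 9.88, 0.43, 0.89, -0.82] rows 8.6
[-4.91, 0.0, 3.44, 0.0, 0.0, 0.0] rows 1.2
[ 500 -130  290] 0.0 [-0.36 -0.21  1.87 -0.    1.48  1.68]
[550 100 290] 0.0 [ 0.08 -0.11  1.79 -0.    1.46  1.03]
[560 200 280] 0.0 [ 0.25 -0.02  1.72 -0.    1.44  0.09]
[522. 229. 181.] 0.0 [ 0.09  0.43  1.58  0.53  1.95 -0.98]
[522. 229. 121.] 0.0 [ 0.09  0.49  1.6   0.51  1.87 -1.02]
[423. 286.  41.] 0.0 [ 0.19  0.46  1.82  0.57  1.67 -1.05]
```

drive_tool(
  steps=[
    [1,-3.3,-0.5,-0.5,0,0,-0.14],
    [1,-6.6,-1,-1,0,0,-0.28],
    [1,-9.9,-1.4,-1,0,0,-0.42],
    [1,-13.2,-1.9,-1,0,0,-0.56],
    [1,-16.5,-2.3,-1,0,0,-0.7],
    [1,-19.8,-2.8,-1,0,0,-0.84],
    [1,-23,-3.3,-1,0,0,-0.97],
    [1,-25.8,-3.7,-1,0,0,-1.1],
  ],
)

```text
time_s: 41.55
position: [498.2, -127.9, 284.2]
tool_rot: [[0.891, -0.454, 0.007], [-0.454, -0.891, 0.003], [0.005, -0.006, -1.0]]
ft_force: [1.1, -0.4, 0.3]
width: 85.6
grasp_force: 0.0
```

drive_tool(
  steps=[
    [1,-0.8,-2.9,0,0,0,-0.14],
    [1,-1.5,-5.8,0,0,0,-0.28],
    [1,-2.3,-8.6,0,0,0,-0.42],
    [1,-3,-11.5,0,0,0,-0.56],
    [1,-3.8,-14.3,0,0,0,-0.7],
    [1,-4.5,-17.2,0,0,0,-0.84],
    [1,-5.3,-20,0,0,0,-0.97],
    [1,-6,-22.8,0,0,0,-1.1],
  ],
)

```text
time_s: 42.35
position: [549.6, 101.5, 285.0]
tool_rot: [[0.809, 0.588, 0.006], [0.588, -0.809, 0.002], [0.006, 0.002, -1.0]]
ft_force: [-0.2, 0.4, -0.9]
width: 85.5
grasp_force: 0.0
```

drive_tool(
  steps=[
    [1,0.9,-1,0.2,0,0,-0.14],
    [1,1.7,-1.9,0.4,0,0,-0.28],
    [1,2.5,-2.8,0.6,0,0,-0.42],
    [1,3.3,-3.8,0.8,0,0,-0.56],
    [1,4.2,-4.7,1,0,0,-0.7],
    [1,5,-5.6,1,0,0,-0.84],
    [1,5.9,-6.6,1,0,0,-0.97],
    [1,6.7,-7.5,1,0,0,-1.1],
  ],
)

```text
time_s: 43.15
position: [560.3, 200.7, 275.2]
tool_rot: [[-0.157, 0.988, 0.006], [0.988, 0.157, 0.001], [0.0, 0.006, -1.0]]
ft_force: [0.4, -0.0, 0.2]
width: 85.5
grasp_force: 0.0
```

```bash
python3 cups.py;  python3 - <<'E'
from go import *
p,R=tgt(443,274.8,57,150,35); z=R[:,2]
plan([(p-140*z+[0,0,60],R)])
E
```

```text
scene open rim [444.4 275.1  30.1] 81.0 194
side open rim [441.7 274.4  30.1] 81.0 147
t 43.25 pos [560.3 201.1 275.4] q [ 0.25 -0.02  1.73 -0.    1.43  0.1 ] w 85.4
[3.32, -3.38, 9.39, 0.43, 0.9, -0.82] rows 8.6
```

drive_tool(
  steps=[
    [1,1.5,-1.5,1,0.05,0.1,-0.1],
    [1,3.3,-3.4,2,0.1,0.21,-0.19],
    [1,3.3,-3.4,5,0.15,0.31,-0.28],
    [1,3.3,-3.4,9.3,0.2,0.41,-0.37],
    [1,3.3,-3.4,9.3,0.25,0.51,-0.46],
    [1,3.3,-3.4,9.3,0.3,0.61,-0.55],
    [1,3.3,-3.4,9.3,0.34,0.72,-0.65],
    [1,3.3,-3.4,9.3,0.39,0.82,-0.75],
  ],
)

```text
time_s: 44.05
position: [523.2, 226.6, 183.4]
tool_rot: [[-0.513, 0.566, -0.645], [0.378, 0.824, 0.422], [0.771, -0.028, -0.637]]
ft_force: [-0.3, 0.5, -0.7]
width: 85.8
grasp_force: 0.0
```

drive_tool(
  steps=[
    [1,0,0,0,0,0,0],
  ],
)

```text
time_s: 44.15
position: [523.1, 226.7, 180.1]
tool_rot: [[-0.509, 0.569, -0.646], [0.383, 0.822, 0.421], [0.771, -0.033, -0.637]]
ft_force: [0.3, 0.1, 0.6]
width: 85.4
grasp_force: 0.0
```

```bash
python3 - <<'E'
from go import *
from rim import rim
p,R=tgt(443,274.8,57,150,35); z=R[:,2]
rim(443,275); plan([(p-140*z,R),(p,R)])
E
```

```text
rim [442.1 273.9  30.1] 84.9 809 ext [410. 243.  80.] [474. 306.  86.]
t 44.2 pos [523.1 227.2 181.4] q [ 0.08  0.37  1.62  0.52  1.87 -0.9 ] w 85.8
[-4.52, 0.3, 3.96, 0.05, 0.08, -0.08] rows 1.2
[0.0, 0.0, 14.0, 0.0, 0.0, 0.0] rows 2.8
```

drive_tool(
  steps=[
    [1,-2.5,0.2,2,0.05,0.08,-0.08],
    [1,-4.5,0.2,4,0.05,0.08,-0.08],
    [1,-4.5,0.2,4,0.05,0.08,-0.08],
    [1,-4.5,0.2,4,0.05,0.08,-0.08],
  ],
)

```text
time_s: 44.6
position: [521.8, 229.5, 124.9]
tool_rot: [[-0.505, 0.492, -0.709], [0.28, 0.87, 0.405], [0.817, 0.006, -0.577]]
ft_force: [1.0, 0.1, 0.5]
width: 85.5
grasp_force: 0.0
```

```bash
python3 - <<'E'
from go import *
from rim import rim
im=rim(443,275); cv2.imwrite('pics/r3.png',im)
p,R=tgt(442.3,274.3,57,150,35); plan([(p,R)])
E
```

```text
rim [442.  273.6  30. ] 84.9 1107 ext [410. 243.  80.] [474. 305.  86.]
t 44.65 pos [522.6 229.5 126. ] q [ 0.09  0.49  1.6   0.51  1.87 -1.03] w 85.2
[-0.29, -0.1, 14.29, -0.0, 0.01, 0.01] rows 2.9
```

drive_tool(
  steps=[
    [1,-0.2,-0.1,5,0,0,0],
    [1,-0.3,-0.1,9,0,0,0],
    [1,-0.3,-0.1,12,0,0,0],
    [1,-0.3,-0.1,14.2,0,0,0],
    [1,-0.3,-0.1,14.2,0,0,0],
    [0,-0.3,-0.1,14.2,0,0,0],
    [0,-0.3,-0.1,14.2,0,0,0],
    [0,-0.3,-0.1,14.2,0,0,0],
  ],
  force=30,
)

```text
time_s: 45.45
position: [424.8, 285.1, 41.8]
tool_rot: [[-0.507, 0.492, -0.707], [0.278, 0.87, 0.406], [0.816, 0.01, -0.578]]
ft_force: [0.4, -2.2, 7.0]
width: 60.4
grasp_force: 31.3
```

drive_tool(
  steps=[
    [0,0,0,0,0,0,0],
    [0,4,0,-2.8,0,0,0],
    [0,8,0,-5.7,0,0,0],
    [0,13,0,-9.2,0,0,0],
    [0,15,0,-10.6,0,0,0],
    [0,15,0,-10.6,0,0,0],
  ],
)

```text
time_s: 46.05
position: [425.4, 284.4, 229.6]
tool_rot: [[-0.515, 0.492, -0.702], [0.277, 0.87, 0.407], [0.811, 0.016, -0.585]]
ft_force: [0.3, 0.1, -0.7]
width: 60.2
grasp_force: 32.6
```

Run:
```python
from go import *
# intermediate pose az 115 over (540,60), then pour start
p1,R1=tgt(545,70,230,118,35); p,R=tgt(603,-99,215,90,35)
plan([(p1,R1),(p,R)])
for t,r in ((p1,R1),(p,R)): b=ik(th,t,r,8); print(b[0].round(3),b[1].round(2))
```

```text
t 46.05 pos [425.4 284.4 229.6] q [ 0.19  0.2   1.77  0.6   1.92 -0.89] w 60.2
[-12.25, -11.57, -14.64, -0.45, 0.01, 0.34] rows 4.5
[-11.5, -1.74, -13.81, -0.4, -0.0, 0.28] rows 3.6
0.0 [-0.25  0.24  1.76  0.68  1.84 -0.8 ]
0.0 [-0.54  0.3   1.71  0.79  1.71 -0.67]
```

drive_tool(
  steps=[
    [0,-2.4,-2.3,-2.9,-0.09,0,0.07],
    [0,-4.9,-4.6,-5.8,-0.18,0,0.14],
    [0,-7.3,-6.9,-8.7,-0.27,0,0.2],
    [0,-9.8,-9.2,-11.6,-0.36,0,0.27],
    [0,-12.2,-11.6,-14.6,-0.45,0,0.34],
    [0,-12.2,-11.6,-14.6,-0.45,0,0.34],
  ],
)

```text
time_s: 46.65
position: [531.7, 84.7, 205.6]
tool_rot: [[-0.26, 0.885, -0.386], [0.518, 0.465, 0.718], [0.815, -0.013, -0.579]]
ft_force: [-0.1, -0.2, -0.2]
width: 60.1
grasp_force: 33.0
```

drive_tool(
  steps=[
    [0,-2.9,-0.4,-3.5,-0.1,0,0.07],
    [0,-5.8,-0.9,-6.9,-0.2,0,0.14],
    [0,-8.6,-1.3,-10.4,-0.3,0,0.21],
    [0,-11.5,-1.7,-13.8,-0.4,0,0.28],
    [0,-11.5,-1.7,-13.8,-0.4,0,0.28],
    [0,-11.5,-1.7,-13.8,-0.4,0,0.28],
  ],
)

```text
time_s: 47.25
position: [599.5, -76.5, 192.2]
tool_rot: [[0.005, 1.0, -0.009], [0.581, 0.004, 0.814], [0.814, -0.009, -0.581]]
ft_force: [-0.7, -0.1, -0.6]
width: 60.5
grasp_force: 33.1
```

Run:
```python
from go import *
p,R=tgt(603,-99,215,90,35)
plan([(p,R)])
```

```text
t 47.25 pos [599.5 -76.5 192.2] q [-0.54  0.3   1.71  0.77  1.71 -0.67] w 60.5
[0.58, 0.35, -0.36, -0.01, 0.01, -0.0] rows 0.2
```

drive_tool(
  steps=[
    [0,0.6,0.3,-0.4,0,0,0],
    [0,0.6,0.3,-0.4,0,0,0],
  ],
)

```text
time_s: 47.45
position: [603.5, -74.4, 201.5]
tool_rot: [[0.0, 1.0, -0.01], [0.582, 0.007, 0.813], [0.813, -0.006, -0.582]]
ft_force: [0.2, 0.5, -1.2]
width: 60.3
grasp_force: 33.0
```

drive_tool(
  steps=[
    [0,0,0,0,0,0,0.15],
    [0,0,0,0,0,0,0.3],
    [0,0,0,0,0,0,0.45],
    [0,0,0,0,0,0,0.6],
    [0,0,0,0,0,0,0.75],
    [0,0,0,0,0,0,0.9],
    [0,0,0,0,0,0,1.05],
    [0,0,0,0,0,0,1.05],
  ],
)

```text
time_s: 48.25
position: [603.0, -74.4, 200.6]
tool_rot: [[0.868, 0.496, -0.01], [0.296, -0.501, 0.813], [0.399, -0.709, -0.582]]
ft_force: [0.0, -0.4, -0.6]
width: 60.3
grasp_force: 33.0
```

drive_tool(
  steps=[
    [0,-0.5,0,1,0.05,0,0.14],
    [0,-1,0.1,2.1,0.1,0,0.28],
    [0,-1,0.1,2.1,0.15,0,0.42],
    [0,-1,0.1,2.1,0.2,0,0.56],
    [0,-1,0.1,2.1,0.25,0,0.7],
    [0,-1,0.1,2.1,0.31,0,0.85],
    [0,-1,0.1,2.1,0.37,0,1.02],
    [0,-1,0.1,2.1,0.37,0,1.02],
  ],
)

```text
time_s: 49.05
position: [594.1, -61.3, 182.4]
tool_rot: [[0.869, -0.495, -0.01], [-0.122, -0.232, 0.965], [-0.48, -0.837, -0.262]]
ft_force: [0.2, 0.2, -1.1]
width: 59.7
grasp_force: 32.9
```

drive_tool(
  steps=[
    [0,0,0,0,0,0,0.14],
    [0,0,0,0,0,0,0.28],
    [0,0,0,0,0,0,0.42],
    [0,0,0,0,0.03,-0.04,0.56],
    [0,0,0,0,0.03,-0.04,0.7],
    [0,0,0,0,0.03,-0.04,0.87],
    [0,0,0,0,0.03,-0.04,0.87],
    [0,0,0,0,0.03,-0.04,0.87],
  ],
)

```text
time_s: 49.85
position: [594.6, -61.6, 183.6]
tool_rot: [[0.187, -0.982, -0.008], [-0.212, -0.049, 0.976], [-0.959, -0.181, -0.217]]
ft_force: [0.2, 0.8, 0.0]
width: 60.2
grasp_force: 33.0
```

Run:
```python
from go import *
from nuts import nuts
for n in('scene','side'): nuts(n,'n4')
Rd=rot(0,0,-1,[0,-1,0])
s=sense(); p=s['position']; R=np.array(s['tool_rot'])
plan([((560,-110,290),R),((535,-383,250),Rd)])
im,d,p,M=snap('scene'); C=cloud(d,p,M)
hsv=cv2.cvtColor(im,cv2.COLOR_BGR2HSV)
b=(d>0)&(C[...,2]>5)&(C[...,2]<140)&(C[...,0]>310)&(C[...,0]<590)&(C[...,1]<-285)&(C[...,1]>-490)
for k,m in (('white',b&(im.min(-1)>150)),('red',b&(hsv[...,1]>150)&((hsv[...,0]<8)|(hsv[...,0]>172)))):
    q=C[m]; print(k,q.min(0).round(),q.max(0).round(),np.median(q,0).round(),len(q))
```

```text
scene dish [605.3 -95.2  68.5] 643
  brown [207. 208.] 351 [ 634. -123.   91.]
  brown [223. 214.] 66 [612. -86.  86.]
  brown [220. 259.] 15 [681. -14.  47.]
side dish [601.5 -96.1  69.1] 371
  brown [339.  82.] 9 [ 452. -172.  446.]
  brown [364. 108.] 14 [ 387. -223.  365.]
  brown [352. 116.] 22 [ 430. -241.  328.]
  brown [279. 185.] 191 [ 624. -127.   90.]
t 49.95 pos [594.6 -61.8 183.6] q [-0.58  0.46  1.72  1.03  1.9   2.19] w 60.1
[-9.83, 1.72, -6.99, 0.0, 0.0, 0.0] rows 2.4
[9.16, 4.49, -25.76, -0.12, 1.35, 0.16] rows 9.1
white [ 357. -450.   48.] [ 468. -371.   89.] [ 392. -406.   63.] 354
red [ 546. -419.   19.] [ 569. -363.   29.] [ 557. -388.   26.] 48
```

drive_tool(
  steps=[
    [0,-5,0,0,0,0,0],
    [0,-9.8,1.7,-2,0,0,0],
    [0,-9.8,1.7,-7,0,0,0],
  ],
)

```text
time_s: 50.3
position: [559.0, -106.0, 293.5]
tool_rot: [[0.189, -0.982, -0.012], [-0.212, -0.053, 0.976], [-0.959, -0.182, -0.218]]
ft_force: [1.7, -0.5, 0.3]
width: 60.4
grasp_force: 33.1
```

drive_tool(
  steps=[
    [0,1.2,0.6,-3.3,-0.02,0.15,0.02],
    [0,2.3,1.1,-6.5,-0.03,0.3,0.04],
    [0,3.5,1.7,-9.7,-0.05,0.44,0.06],
    [0,4.6,2.2,-13,-0.06,0.58,0.08],
    [0,5.8,2.8,-16,-0.07,0.73,0.1],
    [0,7,3.4,-19.4,-0.09,0.88,0.11],
    [0,8,4,-22.6,-0.1,1.02,0.13],
    [0,9.2,4.5,-25.8,-0.11,1.16,0.14],
  ],
)

```text
time_s: 51.1
position: [535.1, -383.8, 250.3]
tool_rot: [[0.028, -1.0, 0.008], [-0.983, -0.026, 0.18], [-0.18, -0.012, -0.984]]
ft_force: [0.0, -0.5, -1.1]
width: 60.0
grasp_force: 33.1
```

Run:
```python
from go import *
from nuts import nuts
plan([((535,-383,240),rot(0,0,-1,[0,-1,0]))])
im,C,br=nuts('scene','n5'); im2,C2,_=nuts('side','n5')
a=cv2.resize(im[160:290,150:300],(600,520),interpolation=cv2.INTER_CUBIC); cv2.imwrite('pics/dishA.png',a)
for c,i in((C,im),(C2,im2)):
    m=(np.hypot(c[...,0]-603,c[...,1]+97)<62)&(c[...,2]>75); print('max z in dish',np.percentile(c[m][:,2],[50,95,100]).round(0))
d=C; hsv=cv2.cvtColor(im,cv2.COLOR_BGR2HSV)
b=(C[...,2]>5)&(C[...,2]<140)&(C[...,0]>310)&(C[...,0]<590)&(C[...,1]<-285)&(C[...,1]>-490)&(im.min(-1)>150)
q=C[b];print(q.min(0).round(),q.max(0).round())
```

```text
t 51.1 pos [ 535.1 -383.8  250.3] q [-0.76  0.2   1.55  0.14  1.52  2.34] w 60.0
[0.1, 0.02, 1.03, -0.01, 0.18, 0.03] rows 1.2
scene dish [604.  -96.5  69.6] 900
  brown [208. 206.] 399 [ 631. -131.   90.]
  brown [223. 214.] 67 [612. -86.  86.]
  brown [220. 260.] 16 [682. -13.  47.]
side dish [601.3 -96.4  69.2] 415
  brown [326.  94.] 9 [ 587. -408.  321.]
  brown [280. 185.] 221 [ 623. -130.   90.]
max z in dish [ 89. 110. 114.]
max z in dish [ 90. 109. 119.]
[ 391. -414.   45.] [ 483. -287.  116.]
```

View pics/dishA.png

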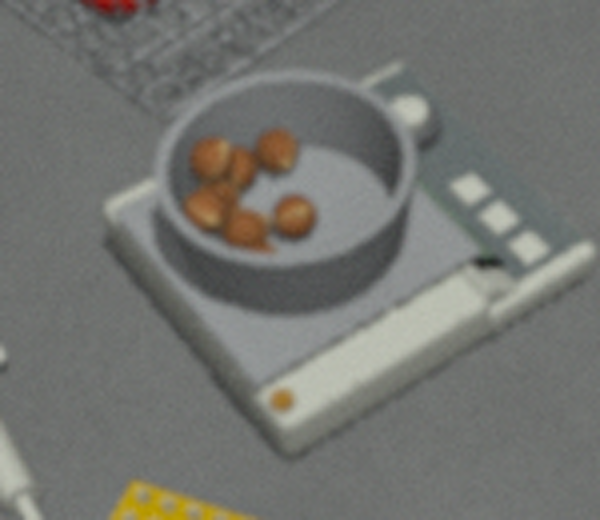

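The crop shows at least seven nuts, all inside the dish around (245,190), and none on the balance or bench. The dish is still centred. I'll drop the last cup.

drive_tool(
  steps=[
    [0,0.1,-0.4,0,0,0.1,0.01],
    [0,0.1,-0.4,1,0,0.18,0.03],
    [0,0.1,-0.4,1,0,0.18,0.03],
  ],
)

```text
time_s: 51.5
position: [538.7, -377.8, 237.1]
tool_rot: [[-0.002, -1.0, 0.005], [-1.0, 0.002, 0.014], [-0.014, -0.005, -1.0]]
ft_force: [0.3, 1.0, -0.7]
width: 60.4
grasp_force: 33.1
```

drive_tool(
  steps=[
    [0,0,0,5,0,0,0],
    [0,0,0,10,0,0,0],
    [0,0,0,14.5,0,0,0],
    [0,0,0,14.5,0,0,0],
    [0,0,0,14.5,0,0,0],
    [0.85,0,0,14.5,0,0,0],
    [0.85,0,0,14.5,0,0,0],
    [0.85,0,0,14.5,0,0,0],
  ],
)

```text
time_s: 52.3
position: [539.4, -381.1, 96.4]
tool_rot: [[-0.005, -1.0, 0.006], [-1.0, 0.005, 0.007], [-0.007, -0.006, -1.0]]
ft_force: [-5.3, -2.1, -3.8]
width: 72.6
grasp_force: 2.8
```

drive_tool(
  steps=[
    [0.85,0,0,-5,0,0,0],
    [0.85,0,0,-10,0,0,0],
    [0.85,0,0,-15,0,0,0],
    [0.85,5,0,-20,0,0,0],
    [0.85,5,0,-22,0,0,0],
    [0.85,5,0,-22,0,0,0],
  ],
)

```text
time_s: 52.9
position: [540.1, -435.6, 326.7]
tool_rot: [[-0.007, -1.0, 0.022], [-1.0, 0.007, -0.005], [0.004, -0.022, -1.0]]
ft_force: [-0.0, 0.6, 0.5]
width: 72.6
grasp_force: 0.0
```

Run:
```python
from go import *
from nuts import nuts
plan([])
im,C,_=nuts('scene','n6'); nuts('side','n6')
w,_,_,_=snap('wrist')
cv2.imwrite('pics/final.png',np.hstack([cv2.resize(im[70:270,120:320],(400,400)),cv2.resize(w,(400,300))[:300] if 0 else cv2.copyMakeBorder(cv2.resize(w,(400,300)),0,100,0,0,cv2.BORDER_CONSTANT)]))
```

```text
t 52.9 pos [ 540.1 -435.6  326.7] q [-0.76  0.17  1.44  0.01  1.51  2.39] w 72.6
scene dish [604.  -96.7  69.8] 882
  brown [208. 206.] 402 [ 631. -131.   90.]
  brown [223. 214.] 67 [612. -86.  86.]
  brown [220. 259.] 13 [681. -14.  48.]
side dish [601.6 -96.2  69.1] 425
  brown [280. 185.] 216 [ 624. -130.   91.]
```

View pics/final.png

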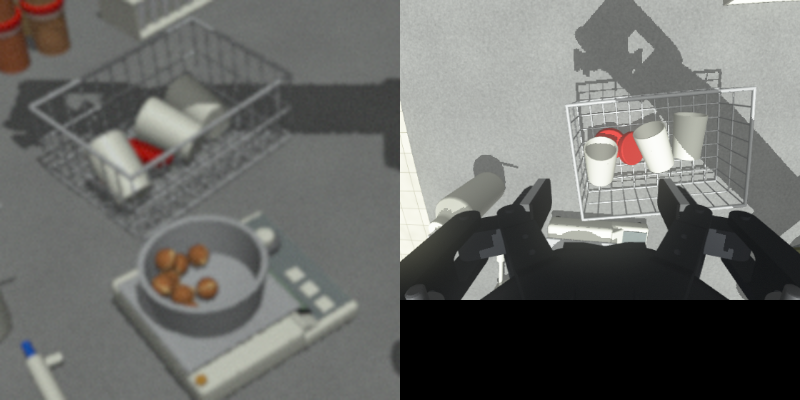

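The final view shows the three cups and both lids lying inside the basket, with the nuts in the centred dish. I'll check heights once and then hand in.

Run:
```python
from h import *
im,d,p,M=snap('wrist'); C=cloud(d,p,M)
c,s=np.cos(np.radians(5.4)),np.sin(np.radians(5.4)); X=(C[...,0]-447)*c+(C[...,1]+386)*s; Y=-(C[...,0]-447)*s+(C[...,1]+386)*c
m=(d>0)&(abs(X)<138)&(abs(Y)<93)&(C[...,2]>40)&(C[...,2]<200)
zmax=np.percentile(C[m][:,2],99.5); print(zmax)
if zmax<130: print(finish_job())
```

```text
100.61562136691215
the job is handed in; nothing more can be done
None
```

The job is handed in at about 53 s of the 210 s allowed, but no verdict came back: the dish is centred on the pan (within about 3 mm) and was tared empty. All three cups were poured into it with at least seven nuts visible inside and none seen outside, both lids and the three cups lie in the basket, and the jar was not touched.

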